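# Make up the slip file and set out the registration place

### The arm

A 6-joint arm with a two-finger parallel gripper is mounted at the origin on the work surface; the furniture and walls round the work are solid. World frame = base frame: x ahead of the robot, y to its left, z up, the work surface at z = 0. Lengths are in m, angles in rad, forces in N, time in s.
With the tool pointing down it reaches from about 0.375 to 0.9 m from the base axis. Payload 3.1 kg.
Tool frame: the origin (TCP) lies at the very end of the fingers, on their centre line; the grasp point (between the pads) lies 19 mm behind it (manip.grasp_offset is the distance from the TCP to the grasp point, in m); z points along the fingers, y is the line along which they close (so a half turn about z gives the same grasp; the last joint's range is limited). The gripper opens to 85 mm and grips with 20 to 120 N. Pads are 22 mm wide; open, the fingers measure 114 mm over their backs; the gripper's body (76 mm by 85 mm) begins 54 mm behind the grasp point. The pads swing forward as they close: fully open they stand 13 mm farther back than shut.
Start: joints at [1.026, 0.527, 1.433, -0, 1.181, -0.178], TCP at [0.224, 0.584, 0.231] pointing down, gripper open.
Joint ranges: [-3.08, 3.08], [-0.75, 2.2], [0.22, 2.44], [-1.43, 4.57], [0, 2.65], [-2.85, 2.85]. Speed limits (rad/s): [2.79, 2.79, 3.14, 3.14, 3.14, 3.14].

### API

Orientations are given as a rotation vector (axis times angle).
In Python, from workcell import manip gives the robot as it stands.
- The arm moves only by the tool arm_command, never from a script. Its argument "series" is a list of rows, each a list of 3 entries, a list of its own where there are three numbers: the shift along the tool's x, y, z in cm, then the turn, a rotation vector about the tool's x, y, z in units of 8 degrees (1.0 is 8 degrees), then the opening, from -1 (shut) to 1 (fully open). A call has 1 to 5 rows; each row shifts and turns the commanded pose from where the row before left it, along the tool's axes as they then stand; what a row does not reach is not made up. A row lasts 1/10 s, in which the tool goes at most 50 mm and 8.59 degrees, less where a joint would pass 70% of its speed; a pose out of reach is approached as far as the arm can. A call is refused whole if a number of a shift passes 5 or a number of a turn 1, either way. A call with a gripper value outside its range is refused whole. The fingers move at their own pace and stop on an object; "grip_force" is the grip in N (left out, the last holds). Time passes only in rows, so rows that do not move let the fingers close. It gives the time, the measured TCP pose, the force, the opening and the grip force at its end, in the units of the state.
- manip.sense(): the state, without advancing time (a new reading comes with each control period).
- manip.snapshot(name): name is "scene" or "top"; returns a dict with "color" (400x640x3 uint8, blue, green, red), "depth" (400x640 float32, m along the optical axis (not along the pixel's ray), 0 where there is no reading), "camera_matrix" (3x3 intrinsics, pixels), "R" (3x3) and "t" (3): a world point X has camera coordinates R X + t. Camera axes: x right, y down, z forward; pixel columns grow to the right and rows downward; lengths in m; the calibration is good to about 2 mm. A picture is of the moment at which its call begins.
- manip.sign_off(): hands the job in; it is judged then, once.
The state is a dict: "time_s": time; "joints": joint angles; "joint_velocities": joint speeds; "tau": joint torques, N m; "ee_pos": TCP position; "tcp_rot": TCP orientation; "ft_force": force on the tool from outside, world axes, zero at the start; "ft_torque": the same for the moment, N m; "opening": finger opening in m; "grip_force": force on a finger pad.
Only numpy, scipy, OpenCV 4.12 (cv2) and the standard library are available. Lean on these libraries where they do the work, as an engineer would, in place of code of your own. Each camera call takes 0.05 s, during which the arm holds its last target. There are 200 camera calls.

### The job

Make up the slip file for the morning: thread the long block of slips over the two posts first, then the short block on top of it, then the press bar on top of both, each pushed right down flat on the one below, and each block with its punched edge at the back so that it lies on the file's base. Then stand the stamp upright on the desk beside the right-hand end of the file, and lay the stapler on its base along the file's front edge (the edge nearer the robot), parallel to it and centred on it, both within a hand's breadth of the file but clear of it. Leave the glue stick and the correction fluid where they are.

Things in the scene. Friction and masses are not known exactly. Their poses are not given: they have to be found in the camera images.
- slip_file: Fixed slip file: black base 80 (own x) x 150 (y) x 10 mm, two upright steel posts near its back edge. Origin: centre of underside; x to the back (from the robot), y to the file's left, z up; yaw within 0.2 rad. Posts at x +19, y -40 and +40 mm, 7 mm thick, top at z 60 mm, tapering to 3 mm over the last 8 mm. Right-hand end at y -75 mm, front edge at x -40 mm.
- long_block: Stiff block of white slips, card back, grey cloth strip at its punched edge: 60 (own x) x 130 (y) x 18 mm thick, 0.10-0.20 kg. Origin: centre of underside, z up. Two 12 mm through holes at x +19, y -40 and +40 mm (punched edge = +x). Starts with +x within 0.3 rad of the robot's +x. On the file: origin over the file's origin, underside at 10 mm, +x to the back.
- short_block: Like the long block but 44 (own x) x 104 (y) x 12 mm thick, 0.07 kg. Origin: centre of underside, z up. Two 12 mm through holes at x +11, y -40 and +40 mm (punched edge = +x). Starts with +x within 0.3 rad of the robot's +x. On the file: on the long block, underside at 28 mm, origin over the file's x +8 mm, +x to the back.
- press_bar: Aluminium bar 24 (own x) x 110 (y) x 6 mm, black upright finger grip on its middle: 13 mm thick (x), 46 long (y), top 22 mm above the underside. Origin: centre of underside. Two 12 mm holes at x 0, y -40 and +40 mm; either way round fits. 0.09 kg. Starts with its length within 0.3 rad of the robot's y. On the file: underside at 40 mm, origin over the file's x +19 mm.
- stamp: Self-inking office stamp, red sleeve on a black frame, upright, 45 (own x) x 71 (y) x 66 mm high, about 0.1 kg. Origin: centre of underside. Grasp the sleeve across its 44 mm (x), 32 to 66 mm up; the sleeve does not move. Starts with own y within 0.3 rad of the robot's y; its final turn is free.
- desk_stapler: Dark blue stapler on its base, 32 (own x) x 128 (y, its length) x 46 mm high, 0.11-0.23 kg. Origin: centre of underside. Its arm, which does not move, is 20 mm thick (x) from 22 to 46 mm up; base 32 mm wide up to 8 mm. Length within 0.3 rad of the robot's y at the start; either way round is right.
- glue_stick: A standing glue stick with a green cap, 24 mm thick, 96 mm high, loose, at the back right corner of the desk: leave it. Origin: centre of the underside.
- correction_fluid: A small standing bottle with a blue cap, 30 mm thick, 72 mm high, loose, near the glue stick: leave it. Origin: centre of the underside.

How it is judged:
At the end, for the whole second after the job is handed in: On the posts, flat: long block, short block, press bar, undersides at 10, 28, 40 mm (4 mm), within 7 mm of place, right way round. Stamp upright, 95-205 mm right of the file's centre, 55 mm fore-aft. Stapler on its base, 55-145 mm in front, 55 mm sideways, parallel to 0.25 rad. At rest (x of long_block in the frame of slip_file between -0.007 and 0.007 m and y of long_block in the frame of slip_file between -0.007 and 0.007 m and z of long_block in the frame of slip_file below 0.014 m and angle between each of long_block, short_block, press_bar's own z axis and vertical below 0.06 rad and x of short_block in the frame of slip_file between 0.001 and 0.015 m and y of short_block in the frame of slip_file between -0.007 and 0.007 m and z of short_block in the frame of slip_file below 0.032 m and x of press_bar in the frame of slip_file between 0.012 and 0.026 m and y of press_bar in the frame of slip_file between -0.007 and 0.007 m and z of press_bar in the frame of slip_file below 0.044 m and x of stamp in the frame of slip_file between -0.055 and 0.055 m and y of stamp in the frame of slip_file between -0.205 and -0.095 m and z of each of stamp, desk_stapler in the frame of slip_file below 0.006 m and angle between each of stamp, desk_stapler's own z axis and vertical below 0.08 rad and x of desk_stapler in the frame of slip_file between -0.145 and -0.055 m and y of desk_stapler in the frame of slip_file between -0.055 and 0.055 m and angle between the y axis of desk_stapler and the y axis of slip_file, either way round below 0.25 rad and linear speed of each of long_block, short_block, press_bar, stamp, desk_stapler below 0.02 m/s); the robot touches nothing.
It fails at once if the glue stick is moved by more than 20 mm (distance of glue_stick from where it was at the start of the episode above 0.02 m).
It fails at once if the correction fluid is moved by more than 20 mm (distance of correction_fluid from where it was at the start of the episode above 0.02 m).
It also fails if it takes over 128 s, if anything falls off the work surface, if the arm or the gripper's body presses on something with over 40 N, if the wrist force passes 120 N, or if a joint passes its speed limit or range.

## Working session

There is one attempt and no reset: what is moved stays moved. The work goes in short steps, Python scripts to look and compute and a tool call to move; the robot and the scene stay as the last step left them, time stands still between calls to the robot, and variables do not carry over. Pictures are saved under pics/ and viewed, at most 14 in all, crops included, and the job is handed in when it is done.

Besides the shell and the picture viewer there is one more tool, called after "Request:" as name([rows], argument=value, ...), one row to a line, values as JSON. arm_command: Moves the arm, as the interface text tells. Its arguments: {"type":"object","properties":{"series":{"type":"array","items":{"type":"array"}},"grip_force":{"type":"number"}},"required":["series"]}

```bash
ls; mkdir -p pics; python3 - <<'E'
from workcell import manip
import cv2,numpy as np
np.set_printoptions(precision=4,suppress=True)
for n in("top","scene"):
    s=manip.snapshot(n); cv2.imwrite(f"pics/{n}0.png",s["color"]); np.savez(f"{n}0.npz",**s)
    print(n,s["camera_matrix"],s["R"],s["t"],-s["R"].T@s["t"])
print(manip.sense(),manip.grasp_offset)
E
```

```text
pics
top [[422.9876   0.     322.1014]
 [  0.     422.9876 204.3389]
 [  0.       0.       1.    ]] [[ 0.0454 -0.999   0.0004]
 [-0.9779 -0.0445 -0.2044]
 [ 0.2042  0.0089 -0.9789]] [-0.0165  0.4314  1.4352] [ 0.1295 -0.0101  1.4931]
scene [[385.8202   0.     320.3719]
 [  0.     385.8202 197.5869]
 [  0.       0.       1.    ]] [[ 0.7155 -0.6986 -0.0054]
 [-0.4108 -0.4145 -0.8121]
 [ 0.5651  0.5832 -0.5836]] [-0.3415  0.2244  0.9773] [-0.2157 -0.7155  0.7507]
{'time_s': 0.1, 'joints': array([ 1.0265,  0.5284,  1.4338,  0.    ,  1.1814, -0.1785]), 'joint_velocities': array([-0.0013, -0.0013, -0.0053,  0.001 , -0.0018,  0.0006]), 'tau': array([  0.0005, -44.3308, -17.8587,  -0.0002,   0.0038,   0.    ]), 'ee_pos': array([0.2232, 0.5831, 0.2304]), 'tcp_rot': array([-0.5714, -3.0885,  0.0028]), 'ft_force': array([-0.849 , -0.3008,  0.0974]), 'ft_torque': array([ 0.019 ,  0.0581, -0.0284]), 'grip_force': 0.0, 'opening': 0.08519662420110603} 0.0187
```

View pics/top0.png

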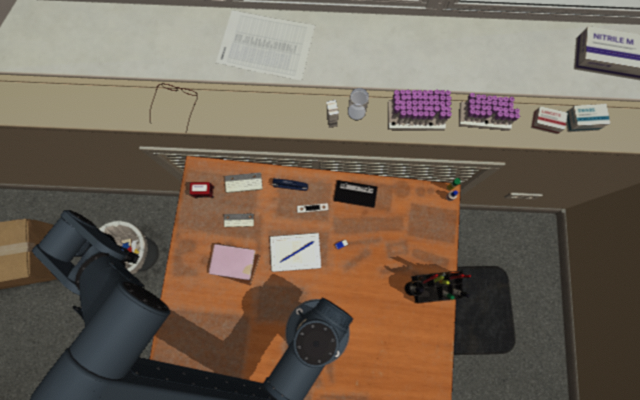

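View pics/scene0.png

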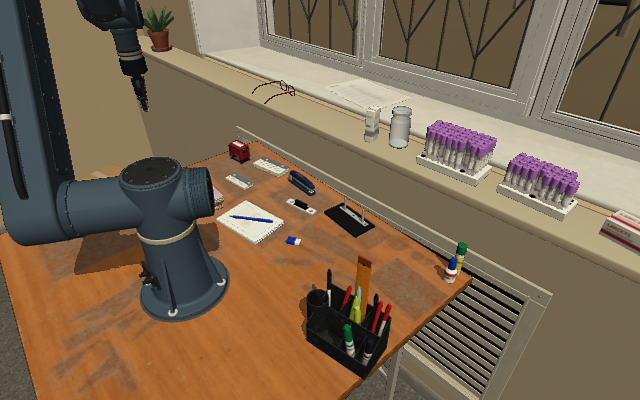

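The top view shows stamp (200,188), long block (243,184), stapler (290,184), press bar (313,208), short block (239,220), file (356,193), and glue and fluid near (455,190). I'll enlarge both views.

```bash
python3 - <<'E'
import cv2,numpy as np
a=cv2.imread("pics/top0.png")[168:234,182:384]; b=cv2.imread("pics/scene0.png")[130:242,215:385]
a=cv2.resize(a,(800,261),interpolation=cv2.INTER_CUBIC); b=cv2.resize(b,(500,329),interpolation=cv2.INTER_CUBIC)
c=np.zeros((592,800,3),np.uint8); c[:261]=a; c[262:591,:500]=b; cv2.imwrite("pics/crop0.png",c)
E
```

```text
(no output)
```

View pics/crop0.png

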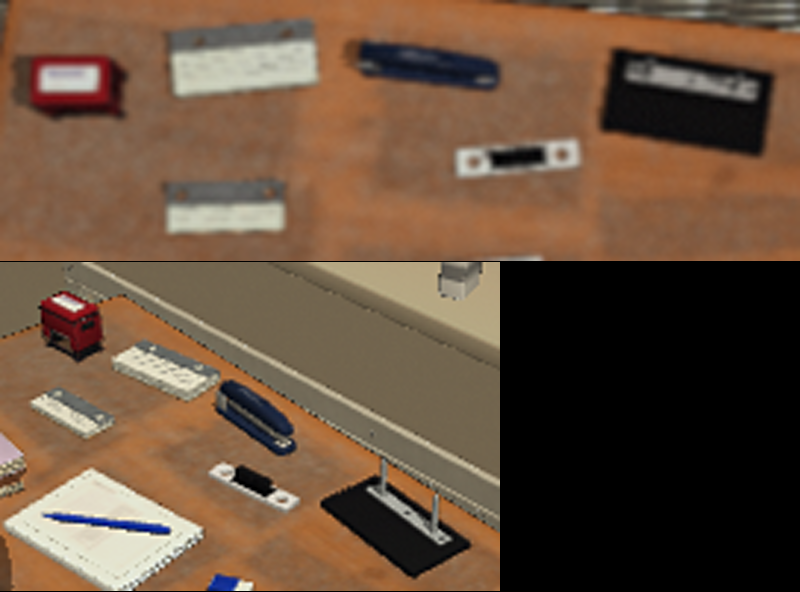

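The crop shows two brown holes in each grey strip and in the press bar. It also shows the plate between the posts on the black base, and all objects standing free. Next I'll measure them with masks.

```bash
cat > h.py <<'E'
import cv2,numpy as np
from workcell import manip
np.set_printoptions(precision=4,suppress=True)
K=4
def cast(s,uv,z):
    "pixels -> world points on plane z"
    uv=np.atleast_2d(uv).astype(float); M=s["camera_matrix"]; R=s["R"]; c=-R.T@s["t"]
    d=np.c_[(uv[:,0]-M[0,2])/M[0,0],(uv[:,1]-M[1,2])/M[1,1],np.ones(len(uv))]@R
    return (c+d*((z-c[2])/d[:,2])[:,None])[:,:2]
def proj(s,X):
    q=np.atleast_2d(X)@s["R"].T+s["t"]; M=s["camera_matrix"]
    return q[:,:2]/q[:,2:]*M[0,0]+M[:2,2]
def mask(s,roi,rule):
    "roi x0,y0,x1,y1; rule(h,s,v,img) on a K-times enlarged crop; largest blob"
    x0,y0,x1,y1=roi; a=cv2.resize(s["color"][y0:y1,x0:x1],None,fx=K,fy=K,interpolation=cv2.INTER_CUBIC)
    h,sa,v=[c.astype(int) for c in cv2.split(cv2.cvtColor(a,cv2.COLOR_BGR2HSV))]
    m=rule(h,sa,v,a.astype(int)).astype(np.uint8)
    return m
def pix(roi,p): return (np.asarray(p,float)+.5)/K-.5+np.array(roi[:2])
def rect(s,roi,rule,h):
    "centre, size, yaw: far corners on top plane h, near ones on z=0"
    m=mask(s,roi,rule); cs=cv2.findContours(m,cv2.RETR_EXTERNAL,cv2.CHAIN_APPROX_NONE)[0]
    c=max(cs,key=cv2.contourArea); b=pix(roi,cv2.boxPoints(cv2.minAreaRect(c)))
    T=cast(s,b,h); B=cast(s,b,0.); cam=(-s["R"].T@s["t"])[:2]
    i=np.argsort(-T[:,0]); fa=i[:2]; ne=i[2:]
    fl,fr=fa[np.argsort(-T[fa,1])]; nl,nr=ne[np.argsort(-T[ne,1])]
    left=T[fl,1]>cam[1]+.02
    ctr=(T[fl]+B[nr])/2 if T[:,1].mean()>cam[1] else (T[fr]+B[nl])/2
    e=T[fl]-T[fr]; yaw=np.arctan2(-e[0],e[1])
    return ctr,yaw,np.linalg.norm(e),np.linalg.norm(T[fl]-B[nl]),m
E
python3 - <<'E'
from h import *
s=dict(np.load("top0.npz"))
wh=lambda h,sa,v,a:(sa<95)&(v>60)
R={"long":((222,170,266,196),wh,.018),"short":((220,210,258,230),wh,.012),
"bar":((294,200,332,216),lambda h,sa,v,a:((sa<95)&(v>60))|(v<50),.006),
"stapler":((269,174,312,194),lambda h,sa,v,a:(a[...,0]>a[...,2]),.046),
"file":((330,176,382,210),lambda h,sa,v,a:(v<55)|(sa<80),.010),
"stamp":((184,178,216,200),lambda h,sa,v,a:((h<6)|(h>170))&(sa>150)|(sa<80),.066)}
for n,(roi,rule,h) in R.items():
    c,y,L,W,m=rect(s,roi,rule,h); print(n,c,"yaw %.3f L %.4f W %.4f"%(y,L,W),m.sum()/16)
    cv2.imwrite(f"m_{n}.png",m*255)
# depth check
M=s["camera_matrix"];d=s["depth"]
v,u=np.mgrid[170:235,182:384]; z=d[v,u]; q=np.stack([(u-M[0,2])/M[0,0]*z,(v-M[1,2])/M[1,1]*z,z],-1)
X=(q-s["t"])@s["R"]
for n,(x,y) in {"long":(243,190),"short":(239,225),"file":(352,200),"stapler":(290,183),"stamp":(200,188),"desk":(270,200),"desk2":(340,215)}.items():
    w=X[y-170-1:y-168,x-182-1:x-180].reshape(-1,3); print(n,w.mean(0),w[:,2].std())
E
python3 - <<'E'
import cv2,numpy as np
ms=[cv2.imread(f"m_{n}.png",0) for n in("long","short","bar","stapler","file","stamp")]
c=np.full((300,600),90,np.uint8);p=[(0,0),(190,0),(360,0),(0,120),(190,140),(420,140)]
for m,(x,y) in zip(ms,p): c[y:y+m.shape[0],x:x+m.shape[1]]=m
cv2.imwrite("pics/masks.png",c)
E
```

```text
long [0.5071 0.2936] yaw 0.135 L 0.1366 W 0.0622 648.9375
short [0.3701 0.2994] yaw 0.045 L 0.1095 W 0.0494 413.9375
bar [0.4266 0.0386] yaw 0.131 L 0.1170 W 0.0312 264.125
stapler [0.5045 0.1213] yaw -0.087 L 0.1231 W 0.0189 245.125
file [ 0.4863 -0.1141] yaw -0.125 L 0.1484 W 0.0756 840.375
stamp [0.4696 0.436 ] yaw 0.046 L 0.0802 W 0.0417 283.75
long [0.4786 0.2907 0.0105] 0.0082515519747731
short [0.3509 0.2945 0.009 ] 0.0038585615662433065
file [ 0.4604 -0.1033  0.007 ] 0.004430391063321061
stapler [0.5038 0.1201 0.0435] 0.0028743460507302853
stamp [0.466  0.4295 0.0655] 0.002987525948795752
desk [ 0.449   0.1927 -0.0026] 0.003611525051275522
desk2 [ 0.405  -0.0624 -0.0007] 0.00376977305995183
```

View pics/masks.png

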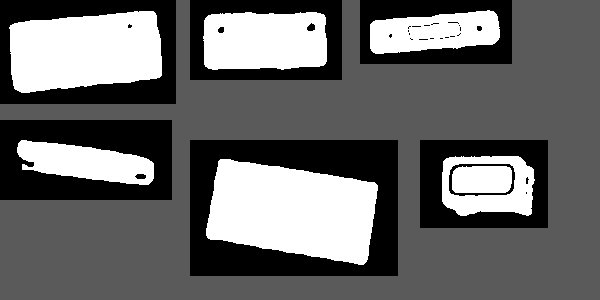

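The masks cover the objects fully. The file's width came out 4 mm short, so I'll look closely at the posts in both views.

```bash
python3 - <<'E'
from h import *
t=dict(np.load("top0.npz")); s=dict(np.load("scene0.npz"))
f=np.array([.4863,-.1141]);y=-.125
C,S=np.cos(y),np.sin(y)
P=lambda x,yy,z:[f[0]+C*x-S*yy,f[1]+S*x+C*yy,z]
pts=[P(.019,.04,.06),P(.019,-.04,.06),P(.019,.04,.01),P(.019,-.04,.01),P(.04,.075,.01),P(.04,-.075,.01),P(-.04,-.075,.0),P(-.04,.075,.0)]
out=[]
for im,(x0,y0,x1,y1),k in((t,(326,172,386,212),10),(s,(320,190,380,242),5)):
    k=600//(x1-x0) if im is t else 5
    k=8 if im is t else 5
    a=cv2.resize(im["color"][y0:y1,x0:x1],None,fx=k,fy=k,interpolation=cv2.INTER_CUBIC)
    a=cv2.convertScaleAbs(a,alpha=1.4)
    for p in proj(im,pts): cv2.circle(a,tuple(int(round(v)) for v in ((p-[x0,y0]+.5)*k-.5)),2,(0,255,0),-1)
    out.append(a)
w=max(o.shape[1] for o in out); c=np.vstack([np.pad(o,((0,0),(0,w-o.shape[1]),(0,0))) for o in out]);print(c.shape)
cv2.imwrite("pics/file.png",c)
print(proj(t,pts),proj(s,pts))
E
```

```text
(580, 480, 3)
[[345.9268 182.5368]
 [368.5465 186.3009]
 [345.159  186.0626]
 [367.0519 189.7123]
 [336.5501 178.9399]
 [377.489  185.7455]
 [373.9498 207.6721]
 [332.8532 200.7644]] [[345.3625 196.9272]
 [362.9483 209.486 ]
 [344.8475 209.8365]
 [361.9692 222.6566]
 [342.8397 202.1978]
 [375.1209 225.8496]
 [354.7511 239.3257]
 [323.2203 213.9472]]
```

View pics/file.png

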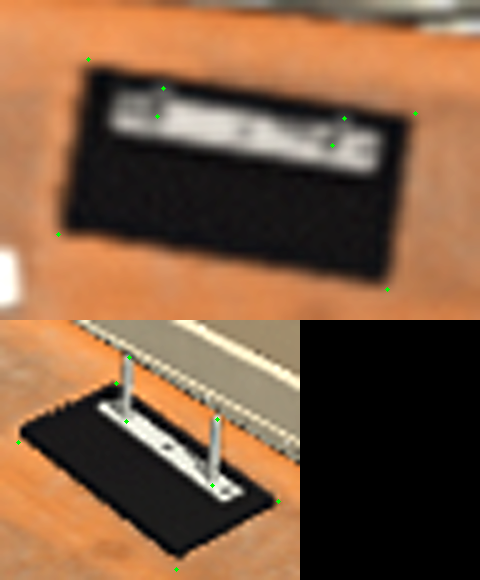

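```bash
cat >> h.py <<'E'
from scipy.spatial.transform import Rotation as Ro
def go(x,y,z,a):
    "turn (units, tool axes) to tool down with tool y at world angle a, then shift (cm) in the turned tool frame"
    st=manip.sense(); R=Ro.from_rotvec(st["tcp_rot"])
    ya=np.array([np.cos(a),np.sin(a),0]); za=np.array([0,0,-1.]); G=Ro.from_matrix(np.c_[np.cross(ya,za),ya,za])
    rv=(R.inv()*G).as_rotvec()/np.deg2rad(8)
    sh=G.inv().apply(np.array([x,y,z])-st["ee_pos"])*100
    print("t %.1f pos %s turn %s shift %s f %s op %.4f grip %.1f"%(st["time_s"],st["ee_pos"],rv,sh,st["ft_force"],st["opening"],st["grip_force"]))
    return rv,sh
E
python3 - <<'E'
from h import *
go(.5071,.2936,.12,.135)
E
```

```text
t 0.1 pos [0.2232 0.5831 0.2304] turn [-0.0137  0.0049  7.6628] shift [-32.5081  24.2338  11.0439] f [-0.849  -0.3008  0.0974] op 0.0852 grip 0.0
```

Request:
arm_command([
  [[0,0,0],[0,0,0.96],1],
  [[0,0,0],[0,0,0.96],1],
  [[0,0,0],[0,0,0.96],1],
  [[0,0,0],[0,0,0.96],1],
  [[0,0,0],[0,0,0.96],1],
], grip_force=40)

```text
time_s: 0.6
ee_pos: [0.2233, 0.5833, 0.2307]
tcp_rot: [-1.563, -2.725, 0.002]
ft_force: [0.4, 0.3, -0.6]
opening: 0.0855
grip_force: 0.0
```

Request:
arm_command([
  [[0,0,0],[0,0,0.96],1],
  [[0,0,0],[0,0,0.95],1],
  [[0,0,0],[0,0,0.95],1],
  [[0,0,0],[0,0,0],1],
  [[0,0,0],[0,0,0],1],
])

```text
time_s: 1.1
ee_pos: [0.2234, 0.5834, 0.2309]
tcp_rot: [2.063, 2.369, -0.001]
ft_force: [0.5, -0.5, 0.1]
opening: 0.0851
grip_force: 0.0
```

Request:
arm_command([
  [[-3,2.2,1],[0,0,0],1],
  [[-3,2.2,1],[0,0,0],1],
  [[-3,2.2,1],[0,0,0],1],
  [[-3,2.2,1],[0,0,0],1],
  [[-3,2.2,1],[0,0,0],1],
])

```text
time_s: 1.6
ee_pos: [0.3536, 0.4488, 0.181]
tcp_rot: [2.063, 2.37, 0.0]
ft_force: [0.2, 0.8, -0.3]
opening: 0.0854
grip_force: 0.0
```

Request:
arm_command([
  [[-3,2.2,1],[0,0,0],1],
  [[-3,2.2,1],[0,0,0],1],
  [[-3,2.2,1],[0,0,0],1],
  [[-3,2.2,1],[0,0,0],1],
  [[-3,2.2,1],[0,0,0],1],
])

```text
time_s: 2.1
ee_pos: [0.4831, 0.3149, 0.1309]
tcp_rot: [2.063, 2.369, 0.0]
ft_force: [-0.2, 0.2, 0.6]
opening: 0.0852
grip_force: 0.0
```

```bash
python3 - <<'E'
from h import *
go(.5071,.2936,.10,.135)
E
```

```text
t 2.1 pos [0.4831 0.3149 0.1309] turn [ 0.0012 -0.0006  0.0202] shift [-2.4368  2.0961  3.0924] f [-0.243  0.174  0.64 ] op 0.0852 grip 0.0
```

Request:
arm_command([
  [[-2.4,2.1,3.1],[0,0,0],1],
  [[0,0,4],[0,0,0],1],
  [[0,0,3],[0,0,0],1],
  [[0,0,1.5],[0,0,0],1],
  [[0,0,0],[0,0,0],1],
])

```text
time_s: 2.6
ee_pos: [0.5046, 0.2947, 0.0133]
tcp_rot: [-2.063, -2.366, 0.006]
ft_force: [-0.2, -0.4, 0.3]
opening: 0.0856
grip_force: 0.0
```

Request:
arm_command([
  [[0,0,0.7],[0,0,0],1],
  [[0,0,0.5],[0,0,0],1],
  [[0,0,0.3],[0,0,0],1],
  [[0,0,0],[0,0,0],1],
])

```text
time_s: 3.0
ee_pos: [0.5062, 0.2954, 0.0007]
tcp_rot: [2.065, 2.367, 0.001]
ft_force: [0.0, 0.2, 0.5]
opening: 0.0853
grip_force: 0.0
```

```bash
python3 - <<'E'
from h import *
go(.5071,.2936,.0,.135)
s=manip.snapshot("scene"); x0,y0,x1,y1=230,110,350,200
cv2.imwrite("pics/g1.png",cv2.resize(s["color"][y0:y1,x0:x1],None,fx=5,fy=5,interpolation=cv2.INTER_CUBIC))
E
```

```text
t 3.0 pos [0.5062 0.2954 0.0007] turn [ 0.005  -0.0009  0.0073] shift [-0.1909  0.0663  0.0728] f [0.0493 0.2387 0.4637] op 0.0853 grip 0.0
```

View pics/g1.png

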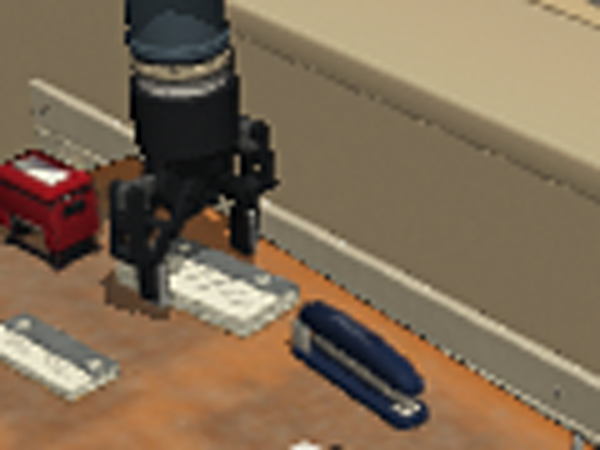

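The gripper straddles the long block, with its front finger at (152,300) in the crop. That looks left of the middle, so I'll check by projection and measure the block in the scene view.

```bash
python3 - <<'E'
from h import *
s=dict(np.load("scene0.npz"))
c=np.array([.5071,.2936]);y=.135;C,S=np.cos(y),np.sin(y)
P=lambda x,yy,z:[c[0]+C*x-S*yy,c[1]+S*x+C*yy,z]
q=[P(-.03,.065,.018),P(-.03,-.065,.018),P(.03,-.065,.018),P(.03,.065,.018),P(-.0425-.007,0,.013),P(.0425+.007,0,.013)]
print((proj(s,q)-[230,110]+.5)*5)
x0,y0,x1,y1=245,150,300,185
a=cv2.resize(s["color"][y0:y1,x0:x1],None,fx=10,fy=10,interpolation=cv2.INTER_CUBIC)
for p in proj(s,q+[P(.019,.04,.018),P(.019,-.04,.018)]): cv2.circle(a,tuple(int(round(v)) for v in ((p-[x0,y0]+.5)*10)),2,(0,255,0),-1)
cv2.imwrite("pics/lb.png",a)
E
```

```text
[[114.1555 266.8428]
 [242.0426 323.5202]
 [298.2443 288.7277]
 [171.192  235.0584]
 [158.1844 311.6122]
 [251.5    256.6084]]
```

View pics/lb.png

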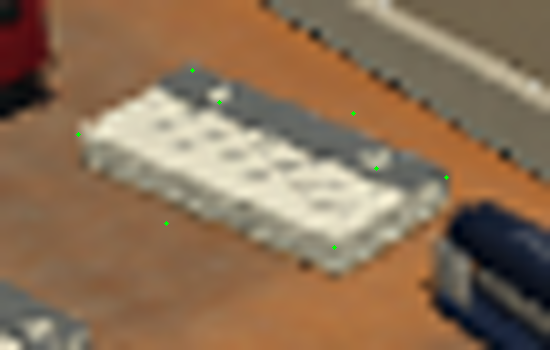

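The predicted corners and fingertip positions agree with the picture to about 1 px, so the gripper is placed right. I'll close it and lift.

Request:
arm_command([
  [[-0.2,0.1,0],[0,0,0],1],
  [[0,0,0],[0,0,0],-1],
  [[0,0,0],[0,0,0],-1],
  [[0,0,0],[0,0,0],-1],
  [[0,0,0],[0,0,0],-1],
], grip_force=40)

```text
time_s: 3.55
ee_pos: [0.5076, 0.2933, 0.0008]
tcp_rot: [2.066, 2.366, 0.001]
ft_force: [-0.7, -0.7, 4.5]
opening: 0.0589
grip_force: 44.6
```

Request:
arm_command([
  [[0,0,0],[0,0,0],-1],
  [[0,0,0],[0,0,0],-1],
  [[0,0,-1],[0,0,0],-1],
  [[0,0,-2],[0,0,0],-1],
  [[0,0,-4],[0,0,0],-1],
])

```text
time_s: 4.05
ee_pos: [0.5047, 0.2924, 0.0684]
tcp_rot: [-2.064, -2.364, 0.01]
ft_force: [0.1, 0.6, -1.9]
opening: 0.0584
grip_force: 43.9
```

Request:
arm_command([
  [[0,0,-3],[0,0,0],-1],
  [[0,0,-2],[0,0,0],-1],
  [[0,0,0],[0,0,0],-1],
])

```text
time_s: 4.35
ee_pos: [0.5091, 0.2941, 0.1234]
tcp_rot: [2.064, 2.364, 0.009]
ft_force: [0.1, 1.0, -1.3]
opening: 0.0588
grip_force: 44.0
```

```bash
python3 - <<'E'
from h import *
go(.4875,-.1141,.13,-.125)
E
```

```text
t 4.3 pos [0.5091 0.2941 0.1234] turn [ 0.0441 -0.0161  1.8662] shift [-40.774    2.9418  -0.6633] f [ 0.1368  0.9745 -1.2998] op 0.0588 grip 44.0
```

Request:
arm_command([
  [[0,0,-0.3],[0,0,0.47],-1],
  [[0,0,-0.3],[0,0,0.47],-1],
  [[0,0,0],[0,0,0.47],-1],
  [[0,0,0],[0,0,0.46],-1],
  [[-2,0.1,0],[0,0,0],-1],
])

```text
time_s: 4.85
ee_pos: [0.5052, 0.2745, 0.1248]
tcp_rot: [-2.355, -2.078, 0.001]
ft_force: [0.4, -0.6, -2.2]
opening: 0.0591
grip_force: 43.9
```

Request:
arm_command([
  [[-3.5,0.3,0],[0,0,0],-1],
  [[-3.5,0.2,0],[0,0,0],-1],
  [[-3.5,0.3,0],[0,0,0],-1],
  [[-3.5,0.2,0],[0,0,0],-1],
  [[-3.5,0.3,0],[0,0,0],-1],
])

```text
time_s: 5.35
ee_pos: [0.4953, 0.0969, 0.1249]
tcp_rot: [-2.355, -2.076, 0.004]
ft_force: [0.6, -0.4, -1.9]
opening: 0.0589
grip_force: 43.9
```

Request:
arm_command([
  [[-3.5,0.3,0],[0,0,0],-1],
  [[-3.5,0.2,0],[0,0,0],-1],
  [[-3.5,0.3,0],[0,0,0],-1],
  [[-3.5,0.2,0],[0,0,0],-1],
  [[-3.5,0.3,0],[0,0,0],-1],
])

```text
time_s: 5.85
ee_pos: [0.4864, -0.0781, 0.1249]
tcp_rot: [-2.355, -2.075, 0.002]
ft_force: [0.6, 0.5, -1.2]
opening: 0.0588
grip_force: 43.9
```

Request:
arm_command([
  [[-2.5,0.2,0],[0,0,0],-1],
  [[-1,0,0],[0,0,0],-1],
  [[0,0,0],[0,0,0],-1],
  [[0,0,0],[0,0,0],-1],
])

```text
time_s: 6.25
ee_pos: [0.4845, -0.111, 0.1257]
tcp_rot: [-2.355, -2.076, 0.001]
ft_force: [0.3, 0.6, -1.9]
opening: 0.059
grip_force: 43.9
```

```bash
python3 - <<'E'
from h import *
go(.4875,-.1141,.08,-.125)
E
```

```text
t 6.2 pos [ 0.4845 -0.111   0.1257] turn [-0.0154 -0.0087 -0.0049] shift [-0.275   0.3359  4.5654] f [ 0.2545  0.6297 -1.9271] op 0.0590 grip 43.9
```

Request:
arm_command([
  [[-0.3,0.3,2],[0,0,0],-1],
  [[0,0,2],[0,0,0],-1],
  [[0,0,0.6],[0,0,0],-1],
  [[0,0,0],[0,0,0],-1],
  [[0,0,0],[0,0,0],-1],
])

```text
time_s: 6.75
ee_pos: [0.4881, -0.1147, 0.0807]
tcp_rot: [2.355, 2.079, 0.0]
ft_force: [-0.3, -0.0, -1.8]
opening: 0.0588
grip_force: 43.9
```

```bash
python3 - <<'E'
from h import *
st=manip.sense(); go(.4875,-.1141,.07,-.125)
t=manip.snapshot("top"); s=manip.snapshot("scene"); np.savez("top1.npz",**t); np.savez("scene1.npz",**s)
p=st["ee_pos"]; ax=Ro.from_rotvec(st["tcp_rot"]).as_matrix(); a=np.arctan2(ax[1,1],ax[0,1]);print(a)
C,S=np.cos(a),np.sin(a)
P=lambda x,yy,z:[p[0]+C*x-S*yy,p[1]+S*x+C*yy,p[2]+z]
q=[P(x,y,z) for z in(0,.018) for x in(-.03,.03) for y in(-.065,.065)]+[P(.019,y,.018) for y in(-.04,.04)]
out=[]
for im,(x0,y0,x1,y1),k in((t,(326,160,386,210),6),(s,(315,160,385,240),6)):
    A=cv2.resize(im["color"][y0:y1,x0:x1],None,fx=k,fy=k,interpolation=cv2.INTER_CUBIC); A=cv2.convertScaleAbs(A,alpha=1.3)
    for w in proj(im,q): cv2.circle(A,tuple(int(round(v)) for v in (w-[x0,y0]+.5)*k),2,(0,255,0),-1)
    out.append(A)
h=max(o.shape[0] for o in out); cv2.imwrite("pics/hov1.png",np.hstack([np.pad(o,((0,h-o.shape[0]),(0,0),(0,0))) for o in out]))
E
```

```text
t 6.8 pos [ 0.4881 -0.1147  0.0807] turn [ 0.0012 -0.0002  0.0043] shift [ 0.0554 -0.0719  1.0651] f [-0.311  -0.0341 -1.806 ] op 0.0588 grip 43.9
-0.12440424553450667
```

View pics/hov1.png

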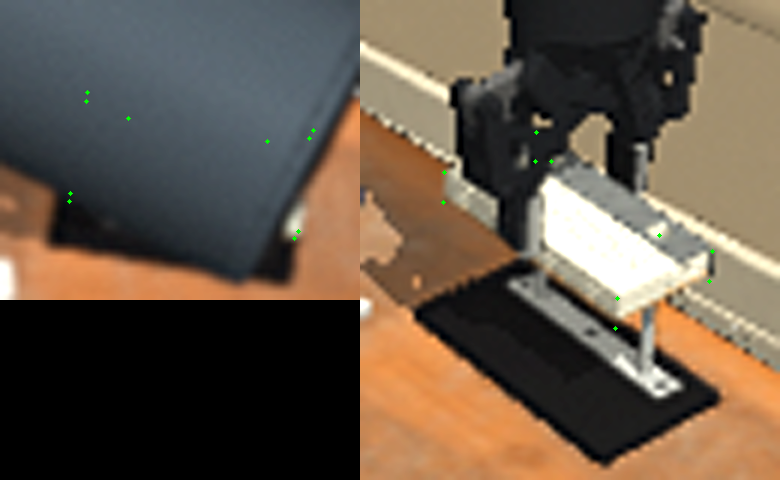

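The left picture is hidden by the arm. The right one shows the held block over the posts, hole at (658,229) and right post below it at (648,375). I'll compare hole and post numerically in the scene camera.

```bash
python3 - <<'E'
from h import *
s=dict(np.load("scene1.npz")); s0=dict(np.load("scene0.npz"))
st=manip.sense();p=st["ee_pos"];a=-.1245;C,S=np.cos(a),np.sin(a)
g=cv2.cvtColor(s["color"],cv2.COLOR_BGR2GRAY).astype(int); g0=cv2.cvtColor(s0["color"],cv2.COLOR_BGR2GRAY).astype(int)
print(g[193:203,357:373])
print("post R rows"); print(g0[203:228,356:370])
print("post L rows"); print(g0[192:216,338:353])
E
```

```text
[[116 119 119 116 112 110 194 165 122 106 109 112 111 111 112 111]
 [115 116 117 116 113 110 131 197 188 161 122 106 108 110 111 111]
 [108 108 109 111 111 108 105 112 101 193 186 161 124 108 109 111]
 [101 103 112 113 113 113 111 111 108 129 194 193 187 162  87 108]
 [234 185  86 101 108 111 132 158 199 120 123 105 194 193 185 157]
 [233 204 232 115 104 123 193 208 179 127 101 116 129 175 194 192]
 [223 230 208 235 204  95 142 173 143 117 113 112 108 109  99 174]
 [199 221 232 233 205 231 126 113 111 109 110 110 107 106 111 120]
 [204 231 216 221 231 210 236 153  86 103 109 113 112 110 110  98]
 [229 203 231 215 222 231 206 218 183 121 112 110 104  95 144 183]]
post R rows
[[103 105 119 133 160 114 102 104 104 105 106 106 105 107]
 [ 92  41 105 106 108 148 162 105 103 103 105 105 105 105]
 [116 106  62 102  86 144 114 152 144 103 103 104 104 106]
 [121 121 114 109  44 108 101 111 118 155 130 102 103 104]
 [125 123 121 120 111 100 100  74 103 114 130 170 124 102]
 [122 123 122 120 118 117 113  68 104 101 103 116 134 162]
 [121 120 121 122 119 116 108 164  97 103 104 102 103 111]
 [12
[... 1883 characters left out ...]
6 124]
 [ 18  11  10   5   6  28  67 128  55  60 136 131 126 125 125]
 [ 14  27  90  86  67  87 105 129  45  13  43 103 131 124 121]
 [ 16  64 186 173  81  83  94 128  38   8  12  31  80 133 125]
 [ 16  23  79 147 171  97  91 131 120  78   5  11  22  56  98]
 [ 18  16  18  47 128 172 129 137 140 169 121  37   9  15  36]
 [ 18  19  15  15  34  91 156 175 170 172 172 166  35   8  13]
 [ 18  18  19  16  14  24  73 144 175 171 170 173 164  75   5]
 [ 18  19  17  18  17  15  18  44 124 178 173 170 171 166 121]
 [ 17  18  19  19  18  18  15  14  33  94 178 172 170 169 171]
 [ 18  17  19  18  18  18  16  16  14  22  64 141 175 170 168]
 [ 19  18  18  17  18  18  19  17  18  15  16  40 109 174 120]]
```

```bash
python3 - <<'E'
from h import *
s=dict(np.load("scene1.npz"))
p=manip.sense()["ee_pos"];a=-.1245;C,S=np.cos(a),np.sin(a)
f=lambda q,x,y:q-np.array([C*x-S*y,S*x+C*y])
h=cast(s,[364.4,198.0],p[2]+.018); print("hole R",h,"-> block centre",f(h,.019,-.04),"tcp",p)
for n,uv,z,y in(("Rtip",[363.1,208.6],.06,-.04),("Rbase",[362.3,221.4],.011,-.04),("Ltip",[345.0,196.6],.06,.04),("Lbase",[344.7,208.8],.011,.04)):
    w=cast(s,uv,z); print(n,w,"-> file centre",f(w,.019,y))
t=dict(np.load("top0.npz")); roi=(336,178,378,198)
m=mask(t,roi,lambda h,sa,v,a:(v>75)&(sa<70)); c=max(cv2.findContours(m,0,1)[0],key=cv2.contourArea); r=cv2.minAreaRect(c)
b=cast(t,pix(roi,cv2.boxPoints(r)),.011);print("plate",b.mean(0),np.linalg.norm(b-np.roll(b,1,0),axis=1),"->",f(b.mean(0),.019,0),b)
E
```

```text
hole R [[ 0.5041 -0.1552]] -> block centre [[ 0.4903 -0.1132]] tcp [ 0.4885 -0.1153  0.0811]
Rtip [[ 0.5038 -0.1537]] -> file centre [[ 0.4899 -0.1116]]
Rbase [[ 0.5045 -0.1537]] -> file centre [[ 0.4906 -0.1117]]
Ltip [[ 0.5106 -0.0748]] -> file centre [[ 0.4868 -0.1122]]
Lbase [[ 0.5128 -0.0737]] -> file centre [[ 0.489 -0.111]]
plate [ 0.5049 -0.1168] [0.1196 0.0196 0.1199 0.0196] -> [ 0.4861 -0.1144] [[ 0.5026 -0.0562]
 [ 0.5221 -0.0586]
 [ 0.5071 -0.1776]
 [ 0.4878 -0.1749]]
```

Request:
arm_command([
  [[0.1,-0.2,0],[0,0,0],-1],
  [[0,0,1],[0,0,0],-1],
  [[0,0,0.7],[0,0,0],-1],
  [[0,0,0],[0,0,0],-1],
])

```text
time_s: 7.25
ee_pos: [0.4853, -0.1139, 0.0621]
tcp_rot: [-2.355, -2.076, 0.002]
ft_force: [-0.7, 0.7, -1.6]
opening: 0.0587
grip_force: 43.9
```

Request:
arm_command([
  [[0,0,0.4],[0,0,0],-1],
  [[0,0,0.3],[0,0,0],-1],
  [[0,0,0],[0,0,0],-1],
])

```text
time_s: 7.55
ee_pos: [0.4859, -0.1142, 0.0559]
tcp_rot: [-2.356, -2.077, 0.0]
ft_force: [-0.7, -1.1, -1.7]
opening: 0.0586
grip_force: 43.9
```

Request:
arm_command([
  [[0,0.1,0.2],[0,0,0],-1],
  [[0,0,0.3],[0,0,0],-1],
  [[0,0,0.3],[0,0,0],-1],
  [[0,0,0],[0,0,0],-1],
])

```text
time_s: 7.95
ee_pos: [0.4868, -0.1143, 0.0479]
tcp_rot: [-2.356, -2.077, 0.0]
ft_force: [-0.0, -0.3, -1.4]
opening: 0.0589
grip_force: 43.9
```

Request:
arm_command([
  [[0,0,0.4],[0,0,0],-1],
  [[0,0,0.4],[0,0,0],-1],
  [[0,0,0],[0,0,0],-1],
])

```text
time_s: 8.25
ee_pos: [0.4867, -0.1142, 0.0397]
tcp_rot: [-2.356, -2.077, 0.001]
ft_force: [-0.1, 0.1, -1.2]
opening: 0.0586
grip_force: 43.9
```

Request:
arm_command([
  [[0,0,1],[0,0,0],-1],
  [[0,0,0.8],[0,0,0],-1],
  [[0,0,0.5],[0,0,0],-1],
  [[0,0,0],[0,0,0],-1],
])

```text
time_s: 8.65
ee_pos: [0.4864, -0.1141, 0.0163]
tcp_rot: [-2.355, -2.076, 0.001]
ft_force: [0.2, 0.3, -1.6]
opening: 0.0588
grip_force: 43.9
```

Request:
arm_command([
  [[0,0,0.2],[0,0,0],-1],
  [[0,0,0.2],[0,0,0],-1],
  [[0,0,0.1],[0,0,0],-1],
  [[0,0,0],[0,0,0],-1],
])

```text
time_s: 9.05
ee_pos: [0.4871, -0.1144, 0.0123]
tcp_rot: [2.356, 2.078, 0.0]
ft_force: [0.1, 0.6, -1.4]
opening: 0.0591
grip_force: 43.9
```

Request:
arm_command([
  [[0,0,0.1],[0,0,0],-1],
  [[0,0,0.1],[0,0,0],-1],
  [[0,0,0],[0,0,0],-1],
  [[0,0,0],[0,0,0],-1],
])

```text
time_s: 9.45
ee_pos: [0.4872, -0.1144, 0.0108]
tcp_rot: [2.356, 2.077, 0.0]
ft_force: [0.6, 0.7, 5.9]
opening: 0.0592
grip_force: 44.6
```

Request:
arm_command([
  [[0,0,0],[0,0,0],1],
  [[0,0,0],[0,0,0],1],
  [[0,0,0],[0,0,0],1],
  [[0,0,-2],[0,0,0],1],
  [[0,0,-4],[0,0,0],1],
])

```text
time_s: 9.95
ee_pos: [0.4852, -0.1136, 0.0686]
tcp_rot: [-2.352, -2.073, 0.004]
ft_force: [0.9, -0.4, -0.4]
opening: 0.0856
grip_force: 0.0
```

Request:
arm_command([
  [[0,0,-5],[0,0,0],1],
  [[0,0,-3],[0,0,0],1],
  [[0,0,0],[0,0,0],1],
])

```text
time_s: 10.25
ee_pos: [0.4898, -0.1156, 0.1544]
tcp_rot: [2.35, 2.072, 0.006]
ft_force: [-0.2, 0.6, -0.2]
opening: 0.0853
grip_force: 0.0
```

```bash
python3 - <<'E'
from h import *
go(.3701,.2994,.13,.045)
t=dict(np.load("top0.npz"))
for n,roi,z in(("short",(222,212,256,222),.012),("long",(226,172,264,184),.018),("bar",(296,202,331,215),.006)):
    m=mask(t,roi,lambda h,sa,v,a:(sa>85)&(v>40)&(h<25)); nn,_,st,ce=cv2.connectedComponentsWithStats(m)
    for i in range(1,nn):
        if 30<st[i,4]<260: print(n,st[i,4],cast(t,pix(roi,ce[i]),z))
# bar grip
roi=(300,202,326,214); m=mask(t,roi,lambda h,sa,v,a:v<70); c=max(cv2.findContours(m,0,1)[0],key=cv2.contourArea); b=cast(t,pix(roi,cv2.boxPoints(cv2.minAreaRect(c))),.022); print("grip",b.mean(0),b)
s=manip.snapshot("scene"); x0,y0,x1,y1=310,180,390,245
cv2.imwrite("pics/on1.png",cv2.resize(s["color"][y0:y1,x0:x1],None,fx=5,fy=5,interpolation=cv2.INTER_CUBIC))
E
```

```text
t 10.2 pos [ 0.4898 -0.1156  0.1544] turn [ 0.0643  0.028  -1.2206] shift [ 41.9927 -10.0942   2.4359] f [-0.1596  0.56   -0.2041] op 0.0853 grip 0.0
short 68 [[0.383  0.2583]]
short 49 [[0.3772 0.3379]]
bar 32 [[ 0.4319 -0.0011]]
grip [0.4243 0.0381] [[0.4284 0.0628]
 [0.4354 0.0157]
 [0.4201 0.0134]
 [0.4131 0.0605]]
```

View pics/on1.png

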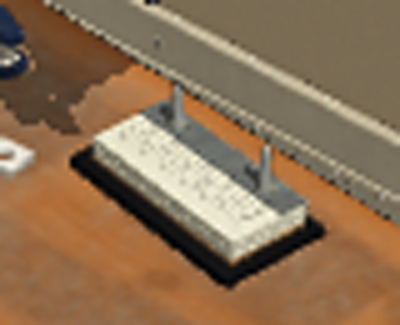

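The long block lies flat on the base with both posts through it. Next is the short block.

Request:
arm_command([
  [[0,0,0],[0,0,-0.65],1],
  [[0,0,0],[0,0,-0.65],1],
  [[3,-0.7,0],[0,0,0],1],
  [[3,-0.7,0],[0,0,0],1],
  [[4,-1,0],[0,0,0],1],
])

```text
time_s: 10.8
ee_pos: [0.4569, -0.0156, 0.1486]
tcp_rot: [-2.16, -2.279, 0.002]
ft_force: [-0.5, 0.3, 0.6]
opening: 0.0855
grip_force: 0.0
```

Request:
arm_command([
  [[4,-1,0],[0,0,0],1],
  [[4,-1,0],[0,0,0],1],
  [[4,-1,0],[0,0,0],1],
  [[4,-1,0],[0,0,0],1],
  [[4,-1,0],[0,0,0],1],
])

```text
time_s: 11.3
ee_pos: [0.3945, 0.1822, 0.1487]
tcp_rot: [-2.157, -2.281, 0.005]
ft_force: [1.3, 0.8, 0.1]
opening: 0.0851
grip_force: 0.0
```

Request:
arm_command([
  [[4,-1,0],[0,0,0],1],
  [[4,-1,0],[0,0,0],1],
  [[3,-1,0],[0,0,0],1],
  [[0,0,0],[0,0,0],1],
  [[0,0,0],[0,0,0],1],
])

```text
time_s: 11.8
ee_pos: [0.3591, 0.2891, 0.1489]
tcp_rot: [-2.155, -2.284, 0.005]
ft_force: [0.3, -0.0, -0.8]
opening: 0.0855
grip_force: 0.0
```

```bash
python3 - <<'E'
from h import *
go(.3696,.2986,.0,.055)
E
```

```text
t 11.8 pos [0.3591 0.2891 0.1489] turn [-0.021  0.011  0.022] shift [ 0.893   1.1045 14.895 ] f [ 0.3117 -0.0003 -0.8025] op 0.0855 grip 0.0
```

Request:
arm_command([
  [[0.9,1.1,3],[0,0,0],1],
  [[0,0,4],[0,0,0],1],
  [[0,0,4],[0,0,0],1],
  [[0,0,2],[0,0,0],1],
  [[0,0,0.5],[0,0,0],1],
])

```text
time_s: 12.3
ee_pos: [0.3696, 0.2965, 0.0126]
tcp_rot: [-2.16, -2.278, 0.01]
ft_force: [0.4, -0.1, 0.2]
opening: 0.0853
grip_force: 0.0
```

Request:
arm_command([
  [[0,0,0.6],[0,0,0],1],
  [[0,0,0.5],[0,0,0],1],
  [[0,0,0.2],[0,0,0],1],
  [[0,0,0],[0,0,0],1],
  [[0,0,0],[0,0,0],1],
])

```text
time_s: 12.8
ee_pos: [0.3712, 0.299, 0.003]
tcp_rot: [2.158, 2.282, 0.002]
ft_force: [0.0, -0.5, -0.1]
opening: 0.0856
grip_force: 0.0
```

```bash
python3 - <<'E'
from h import *
go(.3696,.2986,.0,.055)
E
```

```text
t 12.8 pos [0.3712 0.299  0.003 ] turn [ 0.0094 -0.0037  0.0073] shift [-0.0313 -0.1643  0.2975] f [ 0.0176 -0.5464 -0.1498] op 0.0856 grip 0.0
```

Request:
arm_command([
  [[0,-0.1,0.2],[0,0,0],1],
  [[0,0,0],[0,0,0],-1],
  [[0,0,0],[0,0,0],-1],
  [[0,0,0],[0,0,0],-1],
  [[0,0,0],[0,0,0],-1],
], grip_force=40)

```text
time_s: 13.3
ee_pos: [0.3698, 0.2988, 0.0006]
tcp_rot: [2.158, 2.283, 0.0]
ft_force: [-1.3, 0.1, 3.3]
opening: 0.0425
grip_force: 40.6
```

Request:
arm_command([
  [[0,0,0],[0,0,0],-1],
  [[0,0,0],[0,0,0],-1],
  [[0,0,0],[0,0,0],-1],
])

```text
time_s: 13.6
ee_pos: [0.3699, 0.2988, 0.0006]
tcp_rot: [2.158, 2.283, 0.0]
ft_force: [-1.3, -0.5, 5.2]
opening: 0.0427
grip_force: 40.8
```

Request:
arm_command([
  [[0,0,-1],[0,0,0],-1],
  [[0,0,-3],[0,0,0],-1],
  [[0,0,-4],[0,0,0],-1],
  [[0,0,-4],[0,0,0],-1],
  [[0,0,-1],[0,0,0],-1],
])

```text
time_s: 14.1
ee_pos: [0.3717, 0.2997, 0.1341]
tcp_rot: [2.157, 2.281, 0.011]
ft_force: [0.7, -0.1, -1.0]
opening: 0.0427
grip_force: 41.1
```

Request:
arm_command([
  [[0,0,0],[0,0,0.65],-1],
  [[0,0,0],[0,0,0.65],-1],
  [[0,0,0],[0,0,0],-1],
])

```text
time_s: 14.4
ee_pos: [0.3694, 0.2985, 0.1301]
tcp_rot: [-2.356, -2.077, 0.001]
ft_force: [0.2, 0.7, -0.1]
opening: 0.0427
grip_force: 41.1
```

```bash
python3 - <<'E'
from h import *
a=-.1245
go(.4871+.008*np.cos(a),-.1141+.008*np.sin(a),.13,a)
E
```

```text
t 14.4 pos [0.3694 0.2985 0.1301] turn [-0.0051  0.0031 -0.0082] shift [-39.4757  17.6051   0.007 ] f [ 0.1814  0.7336 -0.0583] op 0.0427 grip 41.1
```

Request:
arm_command([
  [[-3.3,1.5,0],[0,0,0],-1],
  [[-3.3,1.5,0],[0,0,0],-1],
  [[-3.3,1.5,0],[0,0,0],-1],
  [[-3.3,1.5,0],[0,0,0],-1],
  [[-3.3,1.5,0],[0,0,0],-1],
])

```text
time_s: 14.9
ee_pos: [0.4234, 0.1243, 0.1298]
tcp_rot: [-2.353, -2.08, 0.002]
ft_force: [0.5, -0.0, -0.1]
opening: 0.0433
grip_force: 41.1
```

Request:
arm_command([
  [[-3.3,1.5,0],[0,0,0],-1],
  [[-3.3,1.5,0],[0,0,0],-1],
  [[-3.3,1.5,0],[0,0,0],-1],
  [[-3.3,1.5,0],[0,0,0],-1],
  [[-3.3,1.4,0],[0,0,0],-1],
])

```text
time_s: 15.4
ee_pos: [0.4762, -0.0488, 0.1297]
tcp_rot: [-2.354, -2.079, 0.001]
ft_force: [0.7, 0.2, -0.5]
opening: 0.0429
grip_force: 41.1
```

Request:
arm_command([
  [[-3.3,1.4,0],[0,0,0],-1],
  [[-2.2,1.2,0],[0,0,0],-1],
  [[-1,0.2,0],[0,0,0],-1],
  [[0,0,0],[0,0,0],-1],
  [[0,0,0],[0,0,0],-1],
])

```text
time_s: 15.9
ee_pos: [0.4946, -0.114, 0.1298]
tcp_rot: [-2.354, -2.077, 0.001]
ft_force: [-0.5, -0.1, -0.9]
opening: 0.0428
grip_force: 41.1
```

```bash
python3 - <<'E'
from h import *
a=-.1245
go(.4871+.008*np.cos(a),-.1141+.008*np.sin(a),.08,a)
E
```

```text
t 15.9 pos [ 0.4946 -0.114   0.1298] turn [-0.0193 -0.0091 -0.0032] shift [-0.0977  0.0613  4.9795] f [-0.5155 -0.1339 -0.8501] op 0.0428 grip 41.1
```

Descend to hover and check hole against post in the scene view.

Request:
arm_command([
  [[-0.1,0,2],[0,0,0],-1],
  [[0,0,2],[0,0,0],-1],
  [[0,0,0.9],[0,0,0],-1],
  [[0,0,0],[0,0,0],-1],
  [[0,0,0],[0,0,0],-1],
])

```text
time_s: 16.4
ee_pos: [0.4958, -0.1156, 0.0816]
tcp_rot: [-2.355, -2.079, 0.0]
ft_force: [0.2, -0.4, -0.8]
opening: 0.0426
grip_force: 41.0
```

```bash
python3 - <<'E'
from h import *
a=-.1245
go(.4871+.008*np.cos(a),-.1141+.008*np.sin(a),.08,a)
s=manip.snapshot("scene"); np.savez("scene2.npz",**s)
p=manip.sense()["ee_pos"];C,S=np.cos(a),np.sin(a)
h=lambda y,z,x=.011:[p[0]+C*x-S*y,p[1]+S*x+C*y,p[2]+z]
q=proj(s,[h(-.04,.012),h(.04,.012)]);print(q)
g=cv2.cvtColor(s["color"],cv2.COLOR_BGR2GRAY).astype(int); u,v=q[0].round().astype(int); print(u,v);print(g[v-6:v+7,u-8:u+9])
x0,y0,x1,y1=315,165,385,240
A=cv2.resize(s["color"][y0:y1,x0:x1],None,fx=6,fy=6,interpolation=cv2.INTER_CUBIC)
for w in proj(s,[h(y,z,x) for z in(0,.012) for x in(-.022,.022) for y in(-.052,.052)]): cv2.circle(A,tuple(int(round(k)) for k in (w-[x0,y0]+.5)*6),2,(0,255,0),-1)
cv2.imwrite("pics/hov2.png",A)
E
```

```text
t 16.4 pos [ 0.4958 -0.1156  0.0816] turn [-0.0015 -0.0008  0.0002] shift [ 0.0434 -0.079   0.1558] f [ 0.1882 -0.431  -0.8454] op 0.0426 grip 41.0
[[364.2953 200.0106]
 [346.35   187.6714]]
364 200
[[118 118 114 108 105 120 160 191 192 184 159 121 105 108 109 109 110]
 [110 112 113 113 109 104 107 124 158 189 188 184 160 122 107 108 109]
 [114 115 111 113 116 114 112 108  77 140 172 190 190 186 160  86 108]
 [104 106 108 114 114 110 108 107 107 112 117 140 172 191 191 184 156]
 [224 179  83 102 104 102 100 111 139  95  99  79 120 140 173 192 192]
 [228 199 225 115 101 100 116 205 191 176  91 109 110 115 118 138 172]
 [214 226 200 225 193  91 124 202 211 163 108 105 103  93 115 115 117]
 [188 213 228 228 199 224 120 116 119 109 103  98 147 139 115 116 114]
 [227 226 210 212 224 199 223 148  90 102 152 183 165 148 116 118 116]
 [233 229 224 204 176 227 233 229 160 183 212 187 160 119 115 117 117]
 [171 234 230 228 228 227 203 177 163 182 163 144 115 113 115 116 116]
 [124 170 217 229 203 181 194 184 159 139 112 113 111 113 115 116 116]
 [104 120 139 184 180 180 164 145 125 166 139 109 112 114 114 115 115]]
```

View pics/hov2.png

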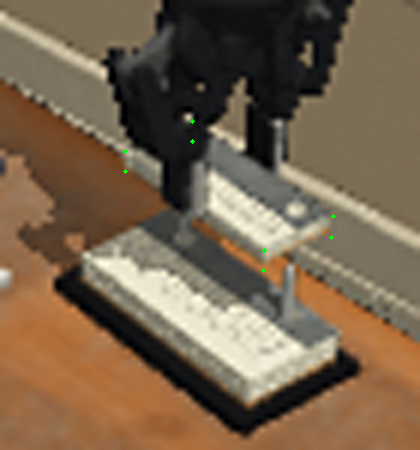

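The short block hovers level, with its right hole at about (300,210) in the crop above the right post tip at (290,268). It needs almost no correction, so I descend.

Request:
arm_command([
  [[0,-0.1,0.8],[0,0,0],-1],
  [[0,0,0.7],[0,0,0],-1],
  [[0,0,0.4],[0,0,0],-1],
  [[0,0,0.4],[0,0,0],-1],
  [[0,0,0],[0,0,0],-1],
])

```text
time_s: 16.95
ee_pos: [0.4944, -0.1161, 0.0577]
tcp_rot: [-2.356, -2.077, 0.001]
ft_force: [0.6, 0.6, -0.6]
opening: 0.043
grip_force: 41.1
```

Request:
arm_command([
  [[0,0,0.3],[0,0,0],-1],
  [[0,0,0.3],[0,0,0],-1],
  [[0,0,0.3],[0,0,0],-1],
  [[0,0,0],[0,0,0],-1],
])

```text
time_s: 17.35
ee_pos: [0.4946, -0.1161, 0.0489]
tcp_rot: [-2.356, -2.077, 0.0]
ft_force: [-0.2, 0.4, -0.7]
opening: 0.0427
grip_force: 41.1
```

No contact so far; continue to 28 mm.

Request:
arm_command([
  [[0,0,0.5],[0,0,0],-1],
  [[0,0,0.5],[0,0,0],-1],
  [[0,0,0.5],[0,0,0],-1],
  [[0,0,0.2],[0,0,0],-1],
  [[0,0,0],[0,0,0],-1],
])

```text
time_s: 17.85
ee_pos: [0.4945, -0.1161, 0.0318]
tcp_rot: [-2.356, -2.077, 0.001]
ft_force: [0.2, -0.5, -1.0]
opening: 0.043
grip_force: 41.1
```

Request:
arm_command([
  [[0,0,0.1],[0,0,0],-1],
  [[0,0,0.1],[0,0,0],-1],
  [[0,0,0.1],[0,0,0],-1],
  [[0,0,0],[0,0,0],-1],
])

```text
time_s: 18.25
ee_pos: [0.4948, -0.1162, 0.0293]
tcp_rot: [-2.357, -2.078, 0.0]
ft_force: [-0.1, 0.1, -0.6]
opening: 0.0427
grip_force: 41.1
```

Request:
arm_command([
  [[0,0,0.1],[0,0,0],-1],
  [[0,0,0.1],[0,0,0],-1],
  [[0,0,0],[0,0,0],-1],
  [[0,0,0],[0,0,0],-1],
])

```text
time_s: 18.65
ee_pos: [0.4949, -0.1163, 0.0286]
tcp_rot: [2.356, 2.077, 0.0]
ft_force: [-2.0, 0.6, 9.7]
opening: 0.0426
grip_force: 42.2
```

Request:
arm_command([
  [[0,0,0],[0,0,0],1],
  [[0,0,0],[0,0,0],1],
  [[0,0,0],[0,0,0],1],
  [[0,0,-2],[0,0,0],1],
  [[0,0,-4],[0,0,0],1],
])

```text
time_s: 19.15
ee_pos: [0.4928, -0.1154, 0.0854]
tcp_rot: [-2.352, -2.073, 0.004]
ft_force: [0.5, 0.3, 0.9]
opening: 0.0853
grip_force: 0.0
```

Request:
arm_command([
  [[0,0,-4],[0,0,0],1],
  [[0,0,-2],[0,0,-0.65],0],
  [[0,0,0],[0,0,-0.65],0],
  [[0,0,0],[0,0,-0.6],0],
  [[0,0,0],[0,0,0],0],
])

```text
time_s: 19.65
ee_pos: [0.4947, -0.1161, 0.1474]
tcp_rot: [2.061, 2.371, 0.0]
ft_force: [0.2, 0.0, -0.2]
opening: 0.0424
grip_force: 0.0
```

```bash
python3 - <<'E'
from h import *
go(.4266,.0386,.05,.135)
E
```

```text
t 19.6 pos [ 0.4947 -0.1161  0.1474] turn [0.0005 0.0003 0.0325] shift [16.2484 -4.6659  9.7404] f [ 0.1925  0.0301 -0.1555] op 0.0424 grip 0.0
```

Request:
arm_command([
  [[4,-1,0],[0,0,0],0],
  [[4,-1,0],[0,0,0],0],
  [[4,-1.2,0],[0,0,0],0],
  [[3,-1,0],[0,0,0],0],
  [[1.2,-0.5,2],[0,0,0],0],
])

```text
time_s: 20.15
ee_pos: [0.4248, 0.0398, 0.1282]
tcp_rot: [2.06, 2.37, 0.002]
ft_force: [0.1, -0.4, -1.1]
opening: 0.0429
grip_force: 0.0
```

Request:
arm_command([
  [[0,0,3],[0,0,0],0],
  [[0,0,3],[0,0,0],0],
  [[0,0,2],[0,0,0],0],
  [[0,0,0],[0,0,0],0],
  [[0,0,0],[0,0,0],0],
])

```text
time_s: 20.65
ee_pos: [0.4255, 0.0377, 0.0471]
tcp_rot: [-2.062, -2.369, 0.001]
ft_force: [-0.6, -0.4, 0.5]
opening: 0.0425
grip_force: 0.0
```

```bash
python3 - <<'E'
from h import *
go(.4266,.0386,.009,.135)
E
```

```text
t 20.6 pos [0.4255 0.0377 0.0471] turn [-0.0093 -0.003   0.0257] shift [0.0751 0.1196 3.8099] f [-0.5901 -0.4291  0.4945] op 0.0425 grip 0.0
```

Request:
arm_command([
  [[0.1,0.1,2],[0,0,0],0],
  [[0,0,1.2],[0,0,0],0],
  [[0,0,0.6],[0,0,0],0],
  [[0,0,0],[0,0,0],0],
  [[0,0,0],[0,0,0],0],
])

```text
time_s: 21.15
ee_pos: [0.427, 0.0387, 0.01]
tcp_rot: [2.061, 2.37, 0.001]
ft_force: [-0.5, -0.1, -0.8]
opening: 0.0428
grip_force: 0.0
```

Request:
arm_command([
  [[0,0,0],[0,0,0],-1],
  [[0,0,0],[0,0,0],-1],
  [[0,0,0],[0,0,0],-1],
  [[0,0,0],[0,0,0],-1],
  [[0,0,0],[0,0,0],-1],
])

```text
time_s: 21.65
ee_pos: [0.4269, 0.0387, 0.01]
tcp_rot: [2.061, 2.37, 0.001]
ft_force: [-0.5, -0.6, 6.4]
opening: 0.0107
grip_force: 39.6
```

Request:
arm_command([
  [[0,0,-1],[0,0,0],-1],
  [[0,0,-3],[0,0,0],-1],
  [[0,0,-4],[0,0,0],-1],
  [[0,0,-4],[0,0,0],-1],
  [[0,0,0],[0,0,0],-1],
])

```text
time_s: 22.15
ee_pos: [0.4293, 0.0385, 0.1338]
tcp_rot: [2.055, 2.365, 0.008]
ft_force: [0.0, 0.5, -0.9]
opening: 0.0111
grip_force: 39.3
```

Request:
arm_command([
  [[0,0,0],[0,0,0.65],-1],
  [[0,0,0],[0,0,0.65],-1],
  [[0,0,0],[0,0,0.6],-1],
  [[0,0,0],[0,0,0],-1],
])

```text
time_s: 22.55
ee_pos: [0.4259, 0.0389, 0.129]
tcp_rot: [-2.356, -2.077, 0.001]
ft_force: [-0.5, -0.8, -0.8]
opening: 0.0106
grip_force: 39.2
```

```bash
python3 - <<'E'
from h import *
a=-.1245
go(.4871+.019*np.cos(a),-.1144+.019*np.sin(a),.12,a)
E
```

```text
t 22.6 pos [0.4259 0.0389 0.129 ] turn [-0.0088 -0.0003 -0.0072] shift [-14.453    9.8803   0.9046] f [-0.5091 -0.7887 -0.8244] op 0.0106 grip 39.2
```

Request:
arm_command([
  [[-3,2,0],[0,0,0],-1],
  [[-3,2,0],[0,0,0],-1],
  [[-3,2,0],[0,0,0],-1],
  [[-3,2,0],[0,0,0],-1],
  [[-2.5,1.9,0],[0,0,0],-1],
])

```text
time_s: 23.05
ee_pos: [0.5068, -0.1191, 0.1288]
tcp_rot: [-2.355, -2.079, 0.001]
ft_force: [0.9, 0.5, -0.4]
opening: 0.0107
grip_force: 39.2
```

Request:
arm_command([
  [[0,0,1],[0,0,0],-1],
  [[0,0,2],[0,0,0],-1],
  [[0,0,0.7],[0,0,0],-1],
  [[0,0,0],[0,0,0],-1],
  [[0,0,0],[0,0,0],-1],
])

```text
time_s: 23.55
ee_pos: [0.5063, -0.1169, 0.0923]
tcp_rot: [-2.355, -2.078, 0.0]
ft_force: [-0.3, -1.0, -0.1]
opening: 0.0108
grip_force: 39.2
```

```bash
python3 - <<'E'
from h import *
a=-.1245
go(.4871+.019*np.cos(a),-.1144+.019*np.sin(a),.09,a)
s=manip.snapshot("scene"); np.savez("scene3.npz",**s)
p=manip.sense()["ee_pos"];C,S=np.cos(a),np.sin(a)
h=lambda x,y,z:[p[0]+C*x-S*y,p[1]+S*x+C*y,p[2]-.01+z]
q=proj(s,[h(0,-.04,.006),h(0,.04,.006)]);print(q)
g=cv2.cvtColor(s["color"],cv2.COLOR_BGR2GRAY).astype(int); u,v=q[0].round().astype(int); print(u,v);print(g[v-6:v+7,u-8:u+9])
x0,y0,x1,y1=315,165,385,240
A=cv2.resize(s["color"][y0:y1,x0:x1],None,fx=6,fy=6,interpolation=cv2.INTER_CUBIC)
for w in proj(s,[h(0,-.04,.006),h(0,.04,.006)]+[h(x,y,.006) for x in(-.012,.012) for y in(-.055,.055)]): cv2.circle(A,tuple(int(round(k)) for k in (w-[x0,y0]+.5)*6),2,(0,255,0),-1)
cv2.imwrite("pics/hov3.png",A)
E
```

```text
t 23.6 pos [ 0.5063 -0.1169  0.0923] turn [-0.0055 -0.0019 -0.0003] shift [ 0.0087 -0.0372  0.227 ] f [-0.254  -1.0257 -0.0967] op 0.0108 grip 39.2
[[364.0546 201.488 ]
 [346.166  189.115 ]]
364 201
[[  4  12   9  13   9  30 122 124 155 188 188 183 159 122 107 107 109]
 [  2  10   9  11   8  33 120 111 114 137 170 190 189 185 160  86 107]
 [  6   4   7   9   6   8  56 175 105 108 114 138 171 190 190 182 155]
 [172   4   6   4  29 112 119 237 224 156 102 109 117 138 172 191 191]
 [171 235  43 102 240 233 227 235 237 231 221 103 108 113 117 138 172]
 [104 133 215 236 235 230 213 216 194 191 222 222  93 109 112 113 117]
 [158  76 121 194 236 228 178  84 118  96 151 235 224 158 110 114 113]
 [122 134 178 123 165 217 229 156  99 115 228 231 234 233 196 115 116]
 [112 115 127 130  83 121 195 236 231 230 234 228 200 173 125 114 115]
 [101  46 114 115  97  54 125 166 214 220 203 177 170 114 112 115 116]
 [115 118  69 112  94 150 106  87 142 177 169 113 114 112 114 115 116]
 [ 75 120 127 118  48 119 110 110 104 168 141 107 111 113 114 114 115]
 [ 66  68  89 133 122 108 110  81 109 122 140 182 134 112 113 114 115]]
```

View pics/hov3.png

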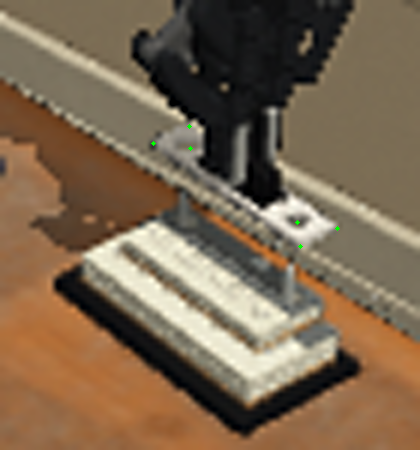

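The bar hovers level, its right hole seen at (298,222) in the crop where predicted, and both blocks lie flat below. I descend.

Request:
arm_command([
  [[0,0,0.8],[0,0,0],-1],
  [[0,0,0.8],[0,0,0],-1],
  [[0,0,0.5],[0,0,0],-1],
  [[0,0,0.4],[0,0,0],-1],
  [[0,0,0],[0,0,0],-1],
])

```text
time_s: 24.1
ee_pos: [0.5062, -0.1173, 0.0666]
tcp_rot: [-2.356, -2.077, 0.001]
ft_force: [-0.4, -0.6, -0.9]
opening: 0.0108
grip_force: 39.2
```

Request:
arm_command([
  [[0,0,0.3],[0,0,0],-1],
  [[0,0,0.3],[0,0,0],-1],
  [[0,0,0.3],[0,0,0],-1],
  [[0,0,0],[0,0,0],-1],
])

```text
time_s: 24.5
ee_pos: [0.5064, -0.1174, 0.0579]
tcp_rot: [-2.356, -2.077, 0.0]
ft_force: [-0.1, -0.1, -1.2]
opening: 0.0111
grip_force: 39.2
```

Request:
arm_command([
  [[0,0,0.3],[0,0,0],-1],
  [[0,0,0.2],[0,0,0],-1],
  [[0,0,0.1],[0,0,0],-1],
  [[0,0,0],[0,0,0],-1],
])

```text
time_s: 24.9
ee_pos: [0.5065, -0.1174, 0.0521]
tcp_rot: [-2.356, -2.077, 0.0]
ft_force: [0.1, -1.0, -1.9]
opening: 0.0109
grip_force: 39.2
```

Request:
arm_command([
  [[0,0,0.1],[0,0,0],-1],
  [[0,0,0.1],[0,0,0],-1],
  [[0,0,0],[0,0,0],-1],
  [[0,0,0],[0,0,0],-1],
])

```text
time_s: 25.3
ee_pos: [0.5066, -0.1174, 0.0503]
tcp_rot: [2.356, 2.078, 0.0]
ft_force: [-0.4, -0.5, -0.6]
opening: 0.0109
grip_force: 39.2
```

Request:
arm_command([
  [[0,0,0.1],[0,0,0],-1],
  [[0,0,0.1],[0,0,0],-1],
  [[0,0,0],[0,0,0],-1],
  [[0,0,0],[0,0,0],-1],
])

```text
time_s: 25.7
ee_pos: [0.5068, -0.1175, 0.05]
tcp_rot: [2.356, 2.077, 0.001]
ft_force: [-2.3, 1.6, 12.1]
opening: 0.011
grip_force: 40.9
```

Request:
arm_command([
  [[0,0,0],[0,0,0],0],
  [[0,0,0],[0,0,0],0],
  [[0,0,0],[0,0,0],0],
  [[0,0,-2],[0,0,0],0],
  [[0,0,-4],[0,0,0],0],
])

```text
time_s: 26.2
ee_pos: [0.5045, -0.1166, 0.1063]
tcp_rot: [-2.352, -2.073, 0.005]
ft_force: [0.4, 0.6, 1.3]
opening: 0.0424
grip_force: 0.0
```

Request:
arm_command([
  [[0,0,-5],[0,0,0],1],
  [[0,0,-2],[0,0,-0.8],1],
  [[0,0,0],[0,0,-0.7],1],
  [[4,0,0],[0,0,0],1],
  [[4,0,0],[0,0,0],1],
])

```text
time_s: 26.7
ee_pos: [0.5002, -0.0378, 0.1784]
tcp_rot: [2.13, 2.309, 0.001]
ft_force: [-0.1, 0.5, -0.8]
opening: 0.0849
grip_force: 0.0
```

```bash
python3 - <<'E'
from h import *
t=dict(np.load("top0.npz")); roi=(188,180,212,194)
m=mask(t,roi,lambda h,sa,v,a:(sa<110)&(v>90)); c=max(cv2.findContours(m,0,1)[0],key=cv2.contourArea); b=cast(t,pix(roi,cv2.boxPoints(cv2.minAreaRect(c))),.066); print("label",b.mean(0),b)
roi=(184,178,216,200);m=mask(t,roi,lambda h,sa,v,a:((h<6)|(h>170))&(sa>150)&(v>60)|(sa<80)&(v>60)); c=max(cv2.findContours(m,0,1)[0],key=cv2.contourArea);b=cast(t,pix(roi,cv2.boxPoints(cv2.minAreaRect(c))),.066); print("red",b.mean(0),b)
s=dict(np.load("scene0.npz"))
go(.47,.432,.15,.06)
# glue etc distances
q=dict(np.load("top0.npz"));print("glue px",cast(q,[[458,182],[453,195]],.08))
E
```

```text
label [0.468 0.433] [[0.4793 0.4608]
 [0.4817 0.4078]
 [0.4567 0.4053]
 [0.4543 0.4581]]
red [0.4659 0.4306] [[0.487  0.4696]
 [0.4903 0.3964]
 [0.4448 0.3919]
 [0.4415 0.4646]]
t 26.7 pos [ 0.5002 -0.0378  0.1784] turn [0.0061 0.0013 0.1484] shift [47.0766 -0.1941  2.8425] f [-0.1071  0.5029 -0.767 ] op 0.0849 grip 0.0
glue px [[ 0.5243 -0.4622]
 [ 0.4774 -0.4441]]
```

Request:
arm_command([
  [[4,0,0],[0,0,0.25],1],
  [[4.5,0,0],[0,0,0],1],
  [[4.5,0,0],[0,0,0],1],
  [[4.5,0,0],[0,0,0],1],
  [[4.5,0,0],[0,0,0],1],
])

```text
time_s: 27.2
ee_pos: [0.4873, 0.1837, 0.178]
tcp_rot: [-2.166, -2.275, 0.001]
ft_force: [0.8, 0.8, -1.0]
opening: 0.0855
grip_force: 0.0
```

Request:
arm_command([
  [[4.5,0,0],[0,0,0],1],
  [[4.5,0,0],[0,0,0],1],
  [[4.5,0,0],[0,0,0],1],
  [[4.5,0,0],[0,0,0],1],
  [[4.5,0,0],[0,0,0],1],
])

```text
time_s: 27.7
ee_pos: [0.4762, 0.4084, 0.1777]
tcp_rot: [-2.166, -2.275, 0.002]
ft_force: [1.1, 0.3, 0.4]
opening: 0.0854
grip_force: 0.0
```

Request:
arm_command([
  [[2,0,0],[0,0,0],1],
  [[0,0,0],[0,0,0],1],
  [[0,0,0],[0,0,0],1],
])

```text
time_s: 28.0
ee_pos: [0.4752, 0.4262, 0.1775]
tcp_rot: [2.165, 2.276, -0.003]
ft_force: [0.1, 0.2, -0.9]
opening: 0.0851
grip_force: 0.0
```

```bash
python3 - <<'E'
from h import *
go(.468,.433,.036,.045)
E
```

```text
t 28.0 pos [0.4752 0.4262 0.1775] turn [-0.01    0.0105  0.0355] shift [ 0.7103 -0.6841 14.1525] f [ 0.0643  0.2199 -0.8595] op 0.0851 grip 0.0
```

Request:
arm_command([
  [[0.7,-0.7,2],[0,0,0],1],
  [[0,0,4],[0,0,0],1],
  [[0,0,4],[0,0,0],1],
  [[0,0,3],[0,0,0],1],
  [[0,0,1],[0,0,0],1],
])

```text
time_s: 28.5
ee_pos: [0.4666, 0.4299, 0.0349]
tcp_rot: [-2.168, -2.272, 0.012]
ft_force: [-0.8, 0.5, -0.0]
opening: 0.0854
grip_force: 0.0
```

Request:
arm_command([
  [[0,0,0],[0,0,0],1],
  [[0,0,0],[0,0,0],-1],
  [[0,0,0],[0,0,0],-1],
  [[0,0,0],[0,0,0],-1],
  [[0,0,0],[0,0,0],-1],
])

```text
time_s: 29.0
ee_pos: [0.4693, 0.4339, 0.0403]
tcp_rot: [2.166, 2.275, 0.005]
ft_force: [-2.0, -0.3, 7.0]
opening: 0.0441
grip_force: 40.5
```

Request:
arm_command([
  [[0,0,0],[0,0,0],-1],
  [[0,0,0],[0,0,0],-1],
  [[0,0,0],[0,0,0],-1],
])

```text
time_s: 29.3
ee_pos: [0.4693, 0.4339, 0.0403]
tcp_rot: [2.165, 2.275, 0.004]
ft_force: [-0.7, -0.7, 6.9]
opening: 0.0444
grip_force: 40.5
```

```bash
python3 - <<'E'
from h import *
a=-.1245
go(.487-.145*np.sin(-a)-.01,-.1141-.145*np.cos(a),.16,a)
E
```

```text
t 29.3 pos [0.4693 0.4339 0.0403] turn [ 0.0179 -0.0109  1.2448] shift [-68.78     7.5708 -11.9666] f [-0.7026 -0.6998  6.901 ] op 0.0444 grip 40.5
```

Request:
arm_command([
  [[0,0,-1],[0,0,0],-1],
  [[0,0,-3],[0,0,0],-1],
  [[0,0,-4],[0,0,0.6],-1],
  [[0,0,-4],[0,0,0.65],-1],
  [[-3,0.3,0],[0,0,0],-1],
])

```text
time_s: 29.8
ee_pos: [0.4721, 0.4083, 0.1655]
tcp_rot: [2.353, 2.078, 0.028]
ft_force: [1.1, -0.9, -1.0]
opening: 0.0443
grip_force: 41.3
```

Request:
arm_command([
  [[-4,0.4,0],[0,0,0],-1],
  [[-4.5,0.5,0],[0,0,0],-1],
  [[-4.5,0.5,0],[0,0,0],-1],
  [[-4.5,0.5,0],[0,0,0],-1],
  [[-4.5,0.5,0],[0,0,0],-1],
])

```text
time_s: 30.3
ee_pos: [0.4637, 0.1804, 0.159]
tcp_rot: [2.355, 2.078, 0.001]
ft_force: [0.1, -0.1, -0.7]
opening: 0.0444
grip_force: 41.3
```

Request:
arm_command([
  [[-4.5,0.5,0],[0,0,0],-1],
  [[-4.5,0.5,0],[0,0,0],-1],
  [[-4.5,0.5,0],[0,0,0],-1],
  [[-4.5,0.5,0],[0,0,0],-1],
  [[-4.5,0.5,0],[0,0,0],-1],
])

```text
time_s: 30.8
ee_pos: [0.4604, -0.0463, 0.159]
tcp_rot: [2.356, 2.077, 0.001]
ft_force: [0.2, -0.2, -1.8]
opening: 0.0439
grip_force: 41.3
```

Request:
arm_command([
  [[-4.5,0.5,0],[0,0,0],-1],
  [[-4.5,0.5,0],[0,0,0],-1],
  [[-4,0.5,0],[0,0,0],-1],
  [[-2.5,0.4,0],[0,0,0],-1],
  [[0,0,0],[0,0,0],-1],
])

```text
time_s: 31.3
ee_pos: [0.4611, -0.205, 0.1591]
tcp_rot: [2.357, 2.07, 0.001]
ft_force: [0.9, 0.8, -0.9]
opening: 0.0439
grip_force: 41.3
```

```bash
python3 - <<'E'
from h import *
a=-.1245
go(.459,-.258,.042,a)
E
```

```text
t 31.3 pos [ 0.4611 -0.205   0.1591] turn [ 0.0268  0.0204 -0.0384] shift [-5.29    0.4454 11.7148] f [ 0.9172  0.7867 -0.9419] op 0.0439 grip 41.3
```

Request:
arm_command([
  [[-3,0.2,0],[0,0,0],-1],
  [[-2.3,0.2,0],[0,0,0],-1],
  [[0,0,4],[0,0,0],-1],
  [[0,0,4],[0,0,0],-1],
  [[0,0,2.5],[0,0,0],-1],
])

```text
time_s: 31.8
ee_pos: [0.4563, -0.2522, 0.0517]
tcp_rot: [-2.354, -2.076, 0.0]
ft_force: [0.5, 0.2, -1.2]
opening: 0.044
grip_force: 41.2
```

Request:
arm_command([
  [[0,0,0.7],[0,0,0],-1],
  [[0,0,0.3],[0,0,0],-1],
  [[0,0,0],[0,0,0],-1],
  [[0,0,0],[0,0,0],-1],
])

```text
time_s: 32.2
ee_pos: [0.4582, -0.2542, 0.0447]
tcp_rot: [2.354, 2.076, 0.001]
ft_force: [0.1, 0.2, -0.5]
opening: 0.0444
grip_force: 41.2
```

Request:
arm_command([
  [[0,0,0.3],[0,0,0],-1],
  [[0,0,0.1],[0,0,0],-1],
  [[0,0,0],[0,0,0],-1],
  [[0,0,0],[0,0,0],-1],
])

```text
time_s: 32.6
ee_pos: [0.4578, -0.2543, 0.0403]
tcp_rot: [2.355, 2.076, 0.0]
ft_force: [-0.8, -0.3, 7.0]
opening: 0.0438
grip_force: 41.9
```

Request:
arm_command([
  [[0,0,0],[0,0,0],1],
  [[0,0,0],[0,0,0],1],
  [[0,0,0],[0,0,0],1],
  [[0,0,-3],[0,0,0],1],
  [[0,0,-4],[0,0,0],1],
])

```text
time_s: 33.1
ee_pos: [0.4559, -0.2526, 0.108]
tcp_rot: [-2.352, -2.073, 0.001]
ft_force: [0.0, -0.6, -0.6]
opening: 0.0852
grip_force: 0.0
```

Request:
arm_command([
  [[0,0,-4],[0,0,0],1],
  [[0,0,-1],[0,0,-0.3],1],
  [[4,0,0],[0,0,0],1],
  [[4,0,0],[0,0,0],1],
  [[4,0,0],[0,0,0],1],
])

```text
time_s: 33.6
ee_pos: [0.4671, -0.1331, 0.1594]
tcp_rot: [2.314, 2.125, 0.0]
ft_force: [1.0, -0.7, 0.1]
opening: 0.0855
grip_force: 0.0
```

```bash
python3 - <<'E'
from h import *
go(.504,.1213,.024,-.087)
t=dict(np.load("top0.npz"));s=dict(np.load("scene0.npz"));np.set_printoptions(linewidth=200)
roi=(269,174,312,194)
m=mask(t,roi,lambda h,sa,v,a:a[...,0]>a[...,2]); c=max(cv2.findContours(m,0,1)[0],key=cv2.contourArea)
for z in(.0,.046): b=cast(t,pix(roi,cv2.boxPoints(cv2.minAreaRect(c))),z);print(z,b.mean(0),b.round(3).tolist())
roi=(282,165,322,200); m=mask(s,roi,lambda h,sa,v,a:a[...,0]>a[...,2]+8); c=max(cv2.findContours(m,0,1)[0],key=cv2.contourArea)
for z in(.0,.046): b=cast(s,pix(roi,cv2.boxPoints(cv2.minAreaRect(c))),z);print("sc",z,b.mean(0),b.round(3).tolist())
E
```

```text
t 33.6 pos [ 0.4671 -0.1331  0.1594] turn [ 0.0014 -0.0004  0.0126] shift [25.667   1.4623 13.5408] f [ 0.9555 -0.7271  0.0848] op 0.0855 grip 0.0
0.0 [0.5107 0.1242] [[0.501, 0.188], [0.531, 0.187], [0.52, 0.06], [0.49, 0.062]]
0.046 [0.499  0.1201] [[0.49, 0.182], [0.519, 0.18], [0.508, 0.058], [0.479, 0.06]]
sc 0.0 [0.5451 0.1642] [[0.536, 0.225], [0.569, 0.242], [0.553, 0.102], [0.522, 0.088]]
sc 0.046 [0.4985 0.1103] [[0.49, 0.167], [0.521, 0.184], [0.506, 0.052], [0.477, 0.039]]
```

Request:
arm_command([
  [[4,0.2,0],[0,0,0],1],
  [[4,0.3,0],[0,0,0],1],
  [[4,0.2,0],[0,0,0],1],
  [[4,0.3,0],[0,0,0],1],
  [[4,0.2,0],[0,0,0],1],
])

```text
time_s: 34.1
ee_pos: [0.496, 0.0658, 0.1592]
tcp_rot: [-2.312, -2.126, 0.0]
ft_force: [1.4, -0.4, -0.1]
opening: 0.0855
grip_force: 0.0
```

Request:
arm_command([
  [[4,0.2,0],[0,0,0],1],
  [[1.6,0.1,0],[0,0,0],1],
  [[0,0,3],[0,0,0],1],
  [[0,0,3],[0,0,0],1],
  [[0,0,0],[0,0,0],1],
])

```text
time_s: 34.6
ee_pos: [0.5006, 0.1199, 0.0962]
tcp_rot: [-2.308, -2.123, 0.01]
ft_force: [-1.1, -0.7, 0.8]
opening: 0.0852
grip_force: 0.0
```

```bash
python3 - <<'E'
from h import *
go(.504,.1213,.024,-.087)
E
```

```text
t 34.6 pos [0.5006 0.1199 0.0962] turn [-0.0599  0.0064  0.0276] shift [0.1689 0.3247 7.2204] f [-1.1147 -0.7306  0.7909] op 0.0852 grip 0.0
```

Request:
arm_command([
  [[0,0.1,3],[0,0,0],1],
  [[0,0,3],[0,0,0],1],
  [[0,0,1.2],[0,0,0],1],
  [[0,0,0],[0,0,0],1],
  [[0,0,0],[0,0,0],1],
])

```text
time_s: 35.1
ee_pos: [0.5054, 0.1195, 0.0282]
tcp_rot: [2.312, 2.126, 0.001]
ft_force: [0.7, 0.1, 0.9]
opening: 0.0853
grip_force: 0.0
```

Request:
arm_command([
  [[0,0,0.2],[0,0,0],1],
  [[0,0,0],[0,0,0],-1],
  [[0,0,0],[0,0,0],-1],
  [[0,0,0],[0,0,0],-1],
  [[0,0,0],[0,0,0],-1],
])

```text
time_s: 35.6
ee_pos: [0.5048, 0.1196, 0.0256]
tcp_rot: [2.312, 2.126, 0.001]
ft_force: [0.4, 0.0, -1.4]
opening: 0.0284
grip_force: 0.0
```

Request:
arm_command([
  [[0,0,0],[0,0,0],-1],
  [[0,0,0],[0,0,0],-1],
  [[0,0,0],[0,0,0],-1],
])

```text
time_s: 35.9
ee_pos: [0.5053, 0.1196, 0.0256]
tcp_rot: [2.312, 2.126, 0.002]
ft_force: [-0.2, -0.4, 3.8]
opening: 0.0187
grip_force: 42.7
```

```bash
python3 - <<'E'
from h import *
a=-.1245
go(.487-.09*np.cos(a),-.1141-.09*np.sin(a),.15,a)
E
```

```text
t 35.9 pos [0.5053 0.1196 0.0256] turn [ 0.0088 -0.0014  0.2904] shift [-23.4166  -7.9103 -12.437 ] f [-0.1612 -0.4335  3.7921] op 0.0187 grip 42.7
```

Request:
arm_command([
  [[0,0,-1],[0,0,0],-1],
  [[0,0,-3],[0,0,0],-1],
  [[0,0,-4],[0,0,0.3],-1],
  [[0,0,-4],[0,0,0],-1],
  [[-2.4,-0.8,0],[0,0,0],-1],
])

```text
time_s: 36.4
ee_pos: [0.4984, 0.098, 0.1504]
tcp_rot: [2.347, 2.076, 0.016]
ft_force: [1.2, -0.6, -1.9]
opening: 0.0183
grip_force: 42.3
```

Request:
arm_command([
  [[-3,-1,0],[0,0,0],-1],
  [[-3,-1,0],[0,0,0],-1],
  [[-3,-1,0],[0,0,0],-1],
  [[-3,-1,0],[0,0,0],-1],
  [[-3,-1,0],[0,0,0],-1],
])

```text
time_s: 36.9
ee_pos: [0.4239, -0.0464, 0.1455]
tcp_rot: [-2.355, -2.078, 0.001]
ft_force: [0.4, -0.9, -2.1]
opening: 0.0187
grip_force: 42.3
```

Request:
arm_command([
  [[-3,-1,0],[0,0,0],-1],
  [[-2,-0.7,0],[0,0,0],-1],
  [[-1,-0.4,0],[0,0,0],-1],
  [[0,0,0],[0,0,0],-1],
  [[0,0,0],[0,0,0],-1],
])

```text
time_s: 37.4
ee_pos: [0.397, -0.1022, 0.1454]
tcp_rot: [-2.356, -2.077, -0.0]
ft_force: [-0.4, 0.5, -1.9]
opening: 0.019
grip_force: 42.2
```

```bash
python3 - <<'E'
from h import *
a=-.1245
go(.487-.09*np.cos(a),-.1141-.09*np.sin(a),.027,a)
s=manip.snapshot("scene"); x0,y0,x1,y1=260,140,400,260
cv2.imwrite("pics/st.png",cv2.resize(s["color"][y0:y1,x0:x1],None,fx=5,fy=5,interpolation=cv2.INTER_CUBIC))
E
```

```text
t 37.4 pos [ 0.397  -0.1022  0.1454] turn [-0.0014 -0.0033 -0.0103] shift [-0.0675  0.0825 11.8391] f [-0.3527  0.5389 -1.9478] op 0.0190 grip 42.2
```

View pics/st.png

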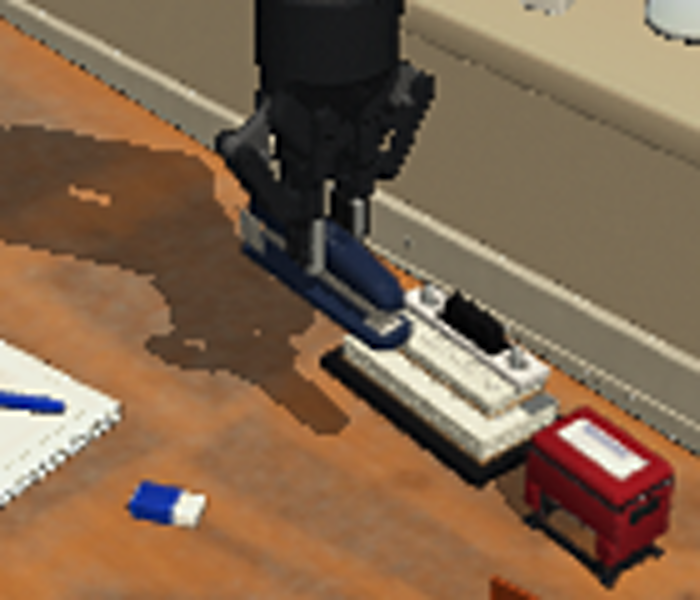

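The stapler is held level at about (330,280), the stack with the bar on top lies flat at (450,390), and the stamp stands upright at (600,500). I lower the stapler.

Request:
arm_command([
  [[0,0,3],[0,0,0],-1],
  [[0,0,4],[0,0,0],-1],
  [[0,0,3],[0,0,0],-1],
  [[0,0,1],[0,0,0],-1],
  [[0,0,0],[0,0,0],-1],
])

```text
time_s: 37.95
ee_pos: [0.3967, -0.1016, 0.0343]
tcp_rot: [-2.353, -2.077, 0.002]
ft_force: [0.2, 0.3, -1.1]
opening: 0.0187
grip_force: 42.2
```

Request:
arm_command([
  [[0,0,0.5],[0,0,0],-1],
  [[0,0,0.2],[0,0,0],-1],
  [[0,0,0.2],[0,0,0],-1],
  [[0,0,0],[0,0,0],-1],
  [[0,0,0],[0,0,0],-1],
])

```text
time_s: 38.45
ee_pos: [0.3972, -0.1028, 0.0268]
tcp_rot: [2.356, 2.077, 0.001]
ft_force: [-0.7, -0.4, -0.9]
opening: 0.0185
grip_force: 42.2
```

Request:
arm_command([
  [[0,0,0.1],[0,0,0],-1],
  [[0,0,0.1],[0,0,0],-1],
  [[0,0,0],[0,0,0],-1],
  [[0,0,0],[0,0,0],-1],
])

```text
time_s: 38.85
ee_pos: [0.3976, -0.1029, 0.0253]
tcp_rot: [2.355, 2.076, 0.001]
ft_force: [0.4, 1.1, 10.6]
opening: 0.0185
grip_force: 42.4
```

Request:
arm_command([
  [[0,0,0],[0,0,0],0],
  [[0,0,0],[0,0,0],0],
  [[0,0,0],[0,0,0],0],
  [[0,0,-2],[0,0,0],0],
  [[0,0,-4],[0,0,0],0],
])

```text
time_s: 39.35
ee_pos: [0.3955, -0.102, 0.083]
tcp_rot: [-2.352, -2.073, 0.003]
ft_force: [0.6, -0.4, 0.3]
opening: 0.0426
grip_force: 0.0
```

Request:
arm_command([
  [[0,0,-5],[0,0,0],0],
  [[0,0,-5],[0,0,0],0],
  [[4,0,0],[0,0,0],0],
  [[4,0,0],[0,0,0],0],
  [[4,0,0],[0,0,0],0],
])

```text
time_s: 39.85
ee_pos: [0.4121, 0.0173, 0.1849]
tcp_rot: [2.358, 2.075, 0.001]
ft_force: [1.1, 0.4, 1.0]
opening: 0.0425
grip_force: 0.0
```

Request:
arm_command([
  [[4.5,0,0],[0,0,0],0],
  [[4.5,0,0],[0,0,0],0],
  [[4.5,0,0],[0,0,0],0],
  [[4.5,0,0],[0,0,0],0],
  [[4,0,0],[0,0,0],0],
])

```text
time_s: 40.35
ee_pos: [0.4392, 0.2368, 0.184]
tcp_rot: [-2.355, -2.079, 0.001]
ft_force: [1.0, -0.9, 0.4]
opening: 0.0429
grip_force: 0.0
```

Request:
arm_command([
  [[2,0,0],[0,0,0],0],
  [[0,0,0],[0,0,0],0],
  [[0,0,0],[0,0,0],0],
  [[0,0,0],[0,0,0],0],
])

```text
time_s: 40.75
ee_pos: [0.4415, 0.2534, 0.184]
tcp_rot: [-2.357, -2.076, 0.003]
ft_force: [0.5, 0.1, -0.0]
opening: 0.0429
grip_force: 0.0
```

```bash
python3 - <<'E'
from h import *
print(manip.sense()["ee_pos"],manip.sense()["time_s"])
t=manip.snapshot("top"); s=manip.snapshot("scene")
A=cv2.resize(t["color"][168:236,310:470],None,fx=4,fy=4,interpolation=cv2.INTER_CUBIC)
B=cv2.resize(s["color"][170:260,310:470],None,fx=4,fy=4,interpolation=cv2.INTER_CUBIC)[:328]
cv2.imwrite("pics/fin.png",np.vstack([A,B])[:600])
E
```

```text
[0.4415 0.2534 0.184 ] 40.75
```

View pics/fin.png

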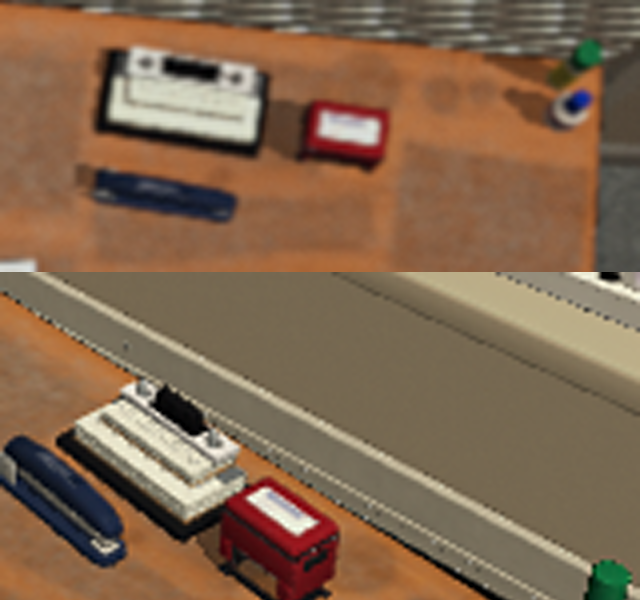

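The stack lies flat on the file at about (185,100). The stapler lies along its front at (165,195), the stamp stands upright at (345,130), and the glue stick and fluid haven't moved. I hand it in.

```bash
python3 -c "
from workcell import manip
print(manip.sign_off())"
```

```text
the job is handed in; nothing more can be done
None
```

I handed the job in at about 41 s: long block, short block and press bar lie flat on the posts, the stamp stands upright at the right-hand end, the stapler lies along the front edge, and I didn't touch the glue stick or correction fluid; the final pictures show all this, but no verdict came back.

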